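# Putting two sets of bone jars back on the rack

## Task

Put the two sets of bone jars back on the wooden rack: first stand both tall jars in the two free spaces of the back row, partly under the upper board, and only then stand each small jar in the front row directly in front of the tall jar with the same lid colour, so that you never reach across small jars to load the back. Leave all four upright, flat on the base board between its rails, and let go of them. Do not tip any jar over, do not bang the rack, and leave the black-lidded jar, the vertebra on its stand, the dish of teeth and the long bone where they are.

Things in the scene. Friction and masses are not known exactly. Their poses are not given: they have to be found in the camera images.
- rack: Wooden step-back bench rack, fixed, loaded from its open front; 368 mm wide (y), x from -95 (front) to 115 mm. Origin at bench level; +x points from its front to its back, y along the rows, z up. Base board top z = 20. Rails along y: front lip x -95 to -87, top z 36; strip between the rows x -17 to -11, top z 28; back rail x 59 to 67, top z 46. End cheeks' inner faces y = +-172, top z 60.
- front_row (a point): Middle of the front row, on the base board: x = -52, y = 0, z = 20 mm in the rack's frame, axes as the rack's. The row is flat board 70 mm wide between front lip and strip, 344 mm long, open above and empty at the start.
- back_row (a point): Middle of the back row, on the base board: x = 24, y = 0, z = 20 mm in the rack's frame, axes as the rack's. Flat board 70 mm wide between strip and back rail, 344 mm long. Jar spaces at y = -105, 0 and +105 mm; one is taken by old_jar, two are free.
- upper_edge (a point): Middle of the lower front edge of the rack's upper board: x = 37, y = 0, z = 270 mm in the rack's frame, axes as the rack's. The board runs from there back to x = 115, is 16 mm thick and overhangs the rear part of the back row. Posts under its ends at y = +-178, x 71 to 115. Two fixed card boxes stand on it, from about x = 42 back, up to z = 343.
- tall_blue: Clear straight-sided round jar of small bones with a blue screw lid, one of the two tall jars to be put away. Outside diameter 56 mm up to 136 mm above its foot, then the lid, 52 mm in diameter and 14 mm high; 150 mm high in all, about 300 g. Origin: centre of its underside; z up its axis. Starts upright on the bench.
- tall_orange: Clear straight-sided round jar of small bones with an orange screw lid, one of the two tall jars to be put away. Outside diameter 56 mm up to 136 mm above its foot, then the lid, 52 mm in diameter and 14 mm high; 150 mm high in all, about 300 g. Origin: centre of its underside; z up its axis. Starts upright on the bench.
- small_blue: Clear straight-sided round jar of small bones with a blue screw lid, one of the two small jars to be put away. Outside diameter 56 mm up to 66 mm above its foot, then the lid, 52 mm in diameter and 14 mm high; 80 mm high in all, about 170 g. Origin: centre of its underside; z up its axis. Starts upright on the bench.
- small_orange: Clear straight-sided round jar of small bones with an orange screw lid, one of the two small jars to be put away. Outside diameter 56 mm up to 66 mm above its foot, then the lid, 52 mm in diameter and 14 mm high; 80 mm high in all, about 170 g. Origin: centre of its underside; z up its axis. Starts upright on the bench.
- old_jar: Tall jar of the same size (56 mm across, 150 mm high) with a black lid, already standing in the rack's back row in one of the three spaces (left, middle or right, it varies). Origin: centre of its underside. Leave it alone.
- vertebra_stand: Bystander: a vertebra on a steel rod on a round dark wooden foot 80 mm across, 122 mm high in all, the bone reaching at most 55 mm from the rod; loose. Origin: centre of its underside. Stands beside the rack, at its left or right end.
- tooth_dish: Bystander: a small white china dish holding a few teeth, 74 mm across and 28 mm high, loose, standing beside the rack at the end opposite the vertebra stand. Origin: centre of its underside.
- long_bone: Bystander: an ivory-coloured long bone, about 210 mm long, 75 mm wide at the ends and 42 mm high, lying loose on the bench in front of the rack. Origin: on the bench under its middle; x along the bone.

How it is judged:
On the way, in this order (a step that is already met when the one before it is completed fails the run):
1. both tall jars stand in the back row, upright, flat on the board between the rails, and released (x of tall_blue in the frame of rack between 0.012 and 0.036 m and y of tall_blue in the frame of rack between -0.15 and 0.15 m and z of tall_blue in the frame of rack between 0.016 and 0.024 m and angle between each of tall_blue, tall_orange's own z axis and vertical below 0.07 rad and x of tall_orange in the frame of rack between 0.012 and 0.036 m and y of tall_orange in the frame of rack between -0.15 and 0.15 m and z of tall_orange in the frame of rack between 0.016 and 0.024 m and contact force between the fingers and tall_blue below 0.3 N and linear speed of each of tall_blue, tall_orange below 0.02 m/s and contact force between the fingers and tall_orange below 0.3 N), for 0.2 s.
2. each small jar stands in the front row, upright, flat on the board, in front of the tall jar of its colour, and released (all of step 1 and x of small_blue in the frame of rack between -0.064 and -0.04 m and y of small_blue in the frame of rack between -0.15 and 0.15 m and z of small_blue in the frame of rack between 0.016 and 0.024 m and angle between each of small_blue, small_orange's own z axis and vertical below 0.07 rad and x of small_orange in the frame of rack between -0.064 and -0.04 m and y of small_orange in the frame of rack between -0.15 and 0.15 m and z of small_orange in the frame of rack between 0.016 and 0.024 m and horizontal distance between small_blue and tall_blue below 0.095 m and horizontal distance between small_orange and tall_orange below 0.095 m and contact force between the fingers and small_blue below 0.3 N and linear speed of each of small_blue, small_orange below 0.02 m/s and contact force between the fingers and small_orange below 0.3 N), for 0.2 s.
At the end, for the whole second after the job is handed in: Tall jars in the back row, small ones in the front row (centres within 12 mm of the row centre lines, 150 mm of the rack's middle), upright within 4 degrees, flat on the base board, each small jar within 95 mm centre to centre of its colour's tall jar; released, at rest (all of step 2); the robot touches nothing.
It fails at once if a small jar was set on the rack before both tall jars stood in the back row (((x of small_blue in the frame of rack between -0.095 and 0.115 m and y of small_blue in the frame of rack between -0.2 and 0.2 m and contact force between small_blue and rack above 0.3 N) or (x of small_orange in the frame of rack between -0.095 and 0.115 m and y of small_orange in the frame of rack between -0.2 and 0.2 m and contact force between small_orange and rack above 0.3 N)) and not ((x of tall_blue in the frame of rack between 0.012 and 0.036 m and y of tall_blue in the frame of rack between -0.15 and 0.15 m and z of tall_blue in the frame of rack between 0.016 and 0.024 m and angle between tall_blue's own z axis and vertical below 0.07 rad) and (x of tall_orange in the frame of rack between 0.012 and 0.036 m and y of tall_orange in the frame of rack between -0.15 and 0.15 m and z of tall_orange in the frame of rack between 0.016 and 0.024 m and angle between tall_orange's own z axis and vertical below 0.07 rad))).
It fails at once if a jar was tipped over (more than 35 degrees) (angle between any of tall_blue, tall_orange, small_blue, small_orange, old_jar's own z axis and vertical above 0.61 rad).
It fails at once if the black-lidded jar was shifted by more than 15 mm (distance of old_jar from where it was at the start of the episode above 0.015 m).
It fails at once if a bystander on the bench was disturbed: the vertebra stand (15 mm or 17 degrees), the dish (15 mm) or the long bone (20 mm) (distance of any of vertebra_stand, tooth_dish from where it was at the start of the episode above 0.015 m or angle between vertebra_stand's own z axis and vertical above 0.3 rad or distance of long_bone from where it was at the start of the episode above 0.02 m).
It fails at once if the robot banged the rack (more than 25 N) (contact force between any of the arm, the fingers and rack above 25 N).
It also fails if it takes over 72 s, if anything falls off the work surface, if the arm or the gripper's body presses on something with over 40 N, if the wrist force passes 120 N, or if a joint passes its speed limit or range.

## Robot

A 6-joint arm with a two-finger parallel gripper is mounted at the origin on the work surface. World frame = base frame: x ahead of the robot, y to its left, z up, the work surface at z = 0. Lengths are in m, angles in rad, forces in N, time in s.
With the tool pointing down it reaches from about 0.375 to 0.975 m from the base axis. Payload 3.8 kg.
Tool frame: the origin (TCP) lies on the centre line of the jaws, within the pads' length; the fingertips stand 8 mm ahead of it and the grasp point (between the pads) lies 11 mm behind it; z points along the fingers, y is the direction in which the jaws open and shut (so a half turn about z gives the same grasp; the last joint's range is limited). The gripper opens to 85 mm and grips with 20 to 120 N. Pads are 22 mm wide; open, the fingers measure 114 mm over their backs; the gripper's body (76 mm by 85 mm) begins 54 mm behind the grasp point. The pads swing forward as they close: fully open they stand 13 mm farther back than shut.
Start: joints at [-1.207, 0.264, 1.604, -0, 1.274, -0.037], TCP at [0.263, -0.622, 0.239] pointing down, gripper open.
Joint ranges: [-2.63, 2.63], [-0.94, 2.18], [0.31, 2.57], [-1.31, 4.45], [0, 2.66], [-2.55, 2.55]. Speed limits (rad/s): [2.57, 2.57, 3.14, 3.14, 3.14, 3.14].

## Interface

Orientations are given as a rotation vector (axis times angle).
In Python, from workcell import * gives the robot as it stands.
- The arm moves only by the tool play_rows, never from a script. Its arguments are lists of equal length, an entry for each row: "slide": the shift along the tool's x, y, z in cm, a list of three; "delta_rot": the turn, a rotation vector about the tool's x, y, z in rad, a list of three. In form: {"slide": [[x, y, z], ...], "delta_rot": [[wx, wy, wz], ...]}. A call has 1 to 12 rows; each row is the pose to reach, as a shift and turn from the pose measured when the call began, along the tool's axes at that moment; what a row does not reach only later rows make up. A row lasts 1/12 s, in which the tool goes at most 41.7 mm and 7.16 degrees, less where a joint would pass 70% of its speed; a pose out of reach is approached as far as the arm can. A call with a gripper value outside its range is refused whole. "hand" is the opening, from 0 (shut) to 1 (fully open), set as the call begins (left out, the last holds). The fingers move at their own pace and stop on an object; "force" is the grip in N (left out, the last holds). Time passes only in rows, so rows that repeat a pose let the fingers close. It gives the time, the measured TCP pose, the force and the opening at its end, in the units of the state.
- read_state(): the state, without advancing time (a new reading comes with each control period).
- read_camera(name): name is "side" or "top"; returns a dict with "image" (400x640x3 uint8, red, green, blue), "depth" (400x640 float32, m along the optical axis (not along the pixel's ray), 0 where there is no reading), "fovy" (degrees; the focal length in pixels is half the picture's height over the tangent of half this angle, whatever the lens; pixels are square), "cx", "cy" (the principal point, pixels), "k1" (the pictures are not rectified: a ray, as slopes to the right and down, at radius r is drawn at 1 + k1 r^2 times it, then the intrinsics apply), "world_from_camera" (4x4, takes a point from camera to world coordinates). Camera axes: x right, y up, looking along -z (the intrinsics and any distortion apply to the point x, -y, -z); pixel columns grow to the right and rows downward; lengths in m; the calibration is good to about 2 mm. A picture is of the moment at which its call begins.
- finish_job(): hands the job in, once; it reports no verdict.
Trained networks look in a picture, given as the dict that the camera call returned (one of the last four; its "shot" number tells which), for a name from the list of things; names that differ only in an ending like _2 or _b are one class to them, and where a whole thing is asked for, a point or a joint stands for the part that bears it (a point fixed in the world has none). Each returns a list of dicts, best first, with "conf" (0 to 1); they miss things now and then, are a little off and sometimes report something else, mostly with a low value. They report only what shows in the picture. A call takes as long as a camera call.
- spot_in(target, picture): "bbox" ([centre column, centre row, width, height] in pixels, round what is visible of it).
- landmark_of(target, picture): "at" ([column, row] in pixels: a listed point, or the origin of a listed thing).
The state is a dict: "time": time; "q": joint angles; "joint_vel": joint speeds; "joint_torque": joint torques, N m; "tool_pos": TCP position; "tcp_rot": TCP orientation; "wrist_force": force on the tool from outside, world axes, zero at the start; "torque": the same for the moment, N m; "width": opening from 0.0 (shut) to 1.0 (fully open).
Only numpy, scipy, OpenCV 4.12 (cv2) and the standard library are available. Lean on these libraries where they do the work, as an engineer would, in place of code of your own. Each camera call takes 0.05 s, during which the arm holds its last target.

## Working session

There is one attempt and no reset: what is moved stays moved. The work goes in short steps, Python scripts to look and compute and a tool call to move; the robot and the scene stay as the last step left them, time stands still between calls to the robot, and variables do not carry over. Pictures are saved under pics/ and viewed, and the job is handed in when it is done.

Besides the shell and the picture viewer there is one more tool, called after "Call:" by a JSON object that holds its "method" and its "body", one argument or row to a line. play_rows: Moves the arm, as the interface text tells. Its arguments: {"type":"object","properties":{"slide":{"type":"array"},"delta_rot":{"type":"array"},"hand":{"type":"number"},"force":{"type":"number"}},"required":["slide","delta_rot"]}

```bash
ls; mkdir -p pics; python3 - <<'E'
from workcell import *
import cv2
s=read_state();print(s)
for n in ("side","top"):
    p=read_camera(n);cv2.imwrite(f"pics/{n}0.png",p["image"][:,:,::-1])
    print(n,{k:v for k,v in p.items() if k not in("image","depth")})
    for t in "rack front_row back_row upper_edge tall_blue tall_orange small_blue small_orange old_jar vertebra_stand tooth_dish long_bone".split():
        print(t,[(d["conf"],d["at"]) for d in landmark_of(t,p)][:2],[(d["conf"],d["bbox"]) for d in spot_in(t,p)][:2])
E
```

```text
pics
{'time': 0.0, 'q': array([-1.20688336e+00,  2.64761178e-01,  1.60541797e+00, -8.09253025e-06,
        1.27367985e+00, -3.68944263e-02]), 'joint_vel': array([-0.00113747,  0.00064385,  0.00120198,  0.00153525,  0.00065508,
       -0.00061562]), 'joint_torque': array([ 1.96511046e-04, -5.15104580e+01, -3.67318368e+01,  2.68918002e-04,
        1.29107747e-02,  1.99104477e-06]), 'tool_pos': array([ 0.26309905, -0.62082254,  0.23793285]), 'tcp_rot': array([-3.07652682e+00, -6.24939798e-01,  5.91063852e-04]), 'wrist_force': array([ 0.39054594, -1.12009349,  0.3990353 ]), 'torque': array([-0.01438091, -0.00220484, -0.01257424]), 'width': 0.9999341490084281}
side {'fovy': 43.71714759402705, 'cx': 309.3704079167454, 'cy': 196.61635134392446, 'k1': -0.022399050428997504, 'world_from_camera': array([[-0.96285044,  0.19510752, -0.18668712,  0.28161936],
       [-0.26989792, -0.71737496,  0.64228364,  0.9780423 ],
       [-0.0086103 ,  0.66880955,  0.74338392,  1.30864686],
       [ 0.        ,  0.        ,  0.        ,  1.        ]]), 'shot': 1}
rack [(0.94, [291.4, 232.8]), (0.6, [302.6, 2
[... 1794 characters left out ...]
[311.8, 138.4])] [(0.65, [317.4, 152.9, 149.4, 122.0])]
tall_blue [(0.61, [414.8, 222.3]), (0.34, [179.9, 206.2])] [(0.59, [424.4, 224.9, 33.9, 23.6])]
tall_orange [(0.56, [207.9, 231.8])] [(0.69, [204.7, 227.8, 32.7, 26.1])]
small_blue [(0.95, [178.4, 202.1])] [(0.6, [175.3, 201.9, 20.8, 21.0])]
small_orange [(0.82, [457.7, 202.7])] [(0.59, [461.9, 204.2, 28.9, 25.7])]
old_jar [(0.64, [312.4, 161.7])] [(0.95, [312.0, 157.7, 17.2, 28.6])]
vertebra_stand [(0.56, [418.9, 182.4])] [(0.68, [423.6, 181.9, 37.9, 26.9])]
tooth_dish [(0.59, [218.0, 175.8])] [(0.87, [212.7, 172.8, 21.3, 22.0]), (0.68, [424.1, 222.6, 32.1, 27.1])]
long_bone [(0.61, [304.1, 234.9])] [(0.84, [304.8, 234.3, 68.4, 26.8])]
```

```bash
python3 - <<'E'
import cv2
a=cv2.imread("pics/side0.png")[110:380,200:420];cv2.imwrite("pics/side0c.png",cv2.resize(a,None,fx=2.2,fy=2.2,interpolation=cv2.INTER_CUBIC))
a=cv2.imread("pics/top0.png")[80:270,140:500];cv2.imwrite("pics/top0c.png",cv2.resize(a,None,fx=2.2,fy=2.2,interpolation=cv2.INTER_CUBIC))
E
```

```text
(no output)
```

View pics/side0c.png

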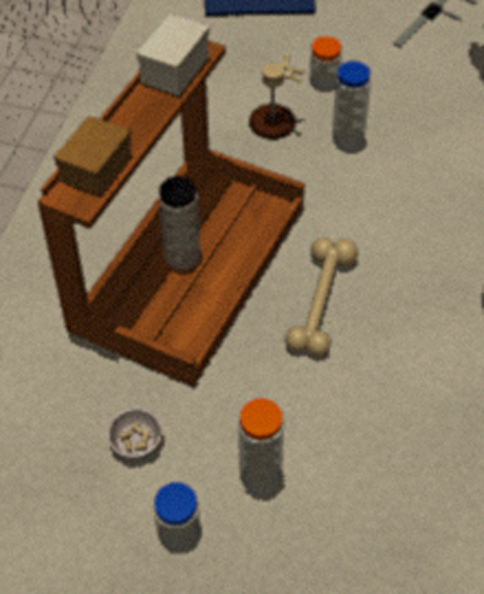

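View pics/top0c.png

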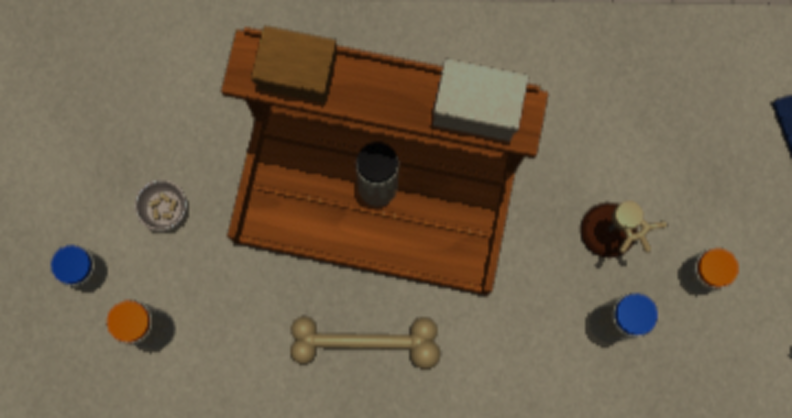

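```bash
cat > h.py <<'E'
from workcell import *
import numpy as np, cv2
from scipy.optimize import least_squares
from scipy.spatial.transform import Rotation as R
def rays(p,uv):
    f=p["image"].shape[0]/2/np.tan(np.radians(p["fovy"])/2)
    K=np.array([[f,0,p["cx"]],[0,f,p["cy"]],[0,0,1.]])
    n=cv2.undistortPointsIter(np.asarray(uv,float).reshape(-1,1,2),K,np.array([p["k1"],0,0,0.]),None,None,(3,40,1e-9)).reshape(-1,2)
    return np.c_[n[:,0],-n[:,1],-np.ones(len(n))]
def onplane(p,uv,z):
    T=p["world_from_camera"];d=rays(p,uv)@T[:3,:3].T;o=T[:3,3]
    return o+d*((z-o[2])/d[:,2])[:,None]
def cloud(p,uv):
    uv=np.asarray(uv).astype(int);z=p["depth"][uv[:,1],uv[:,0]]
    c=rays(p,uv)*z[:,None];T=p["world_from_camera"]
    w=c@T[:3,:3].T+T[:3,3];return w[z>0],uv[z>0]
def masks(p):
    h=cv2.cvtColor(p["image"],cv2.COLOR_RGB2HSV);H,S,V=[h[...,i].astype(int) for i in range(3)]
    return {"blue":(H>105)&(H<125)&(S>170)&(V>90),"orange":(H<14)&(S>190)&(V>150)}
def lids(p):
    out=[]
    for c,m in masks(p).items():
        n,l,st,ce=cv2.connectedComponentsWithStats(m.astype(np.uint8))
        for i in range(1,n):
            if st[i,4]<40:continue
            v,u=np.nonzero(l==i);w,_=cloud(p,np.c_[u,v])
            zz=np.percentile(w[:,2],80) if len(w) else 0
            out.append((c,st[i,4],ce[i],zz,w))
    return out
E
python3 - <<'E'
from h import *
np.set_printoptions(precision=4,suppress=True)
for n in("top","side"):
    p=read_camera(n)
    for c,a,ce,zz,w in lids(p):
        print(n,c,a,ce,"z80",zz.round(4))
        for z in(.15,.08):
            if abs(zz-z)<.02:
                m=abs(w[:,2]-z)<.008
                print("   ",z,"ray",onplane(p,[ce],z-.004)[0],"depthpts",m.sum(),(w[m].max(0)+w[m].min(0))/2,np.ptp(w[m],axis=0), w[m].mean(0))
    for t,z in(("tall_blue",0),("tall_orange",0),("small_blue",0),("small_orange",0),("vertebra_stand",0),("tooth_dish",0),("long_bone",0),("rack",0),("front_row",.02),("back_row",.02),("upper_edge",.27),("old_jar",.02)):
        for d in landmark_of(t,p)[:2]: print(t,d["conf"],onplane(p,[d["at"]],z)[0])
E
```

```text
top blue 207 [171.5121 199.8599] z80 0.0826
    0.08 ray [0.5307 0.4222 0.076 ] depthpts 206 [0.5299 0.4208 0.0795] [0.0475 0.0465 0.0141] [0.5302 0.4206 0.0805]
top blue 244 [429.0246 222.6025] z80 0.153
    0.15 ray [ 0.4693 -0.3143  0.146 ] depthpts 244 [ 0.4693 -0.3132  0.1511] [0.0471 0.0448 0.0116] [ 0.4689 -0.313   0.1508]
tall_blue 0.56 [ 0.4725 -0.3208  0.    ]
tall_blue 0.47 [0.6314 0.0237 0.    ]
tall_orange 0.69 [0.4406 0.3261 0.    ]
small_blue 0.68 [0.5186 0.4201 0.    ]
small_orange 0.72 [ 0.5386 -0.4382  0.    ]
small_orange 0.57 [0.4384 0.0344 0.    ]
vertebra_stand 0.92 [ 0.6128 -0.3254  0.    ]
tooth_dish 0.95 [0.6211 0.3147 0.    ]
tooth_dish 0.65 [0.5852 0.0125 0.    ]
long_bone 0.65 [0.4468 0.03   0.    ]
rack 0.66 [0.6444 0.0195 0.    ]
front_row 0.79 [0.587  0.0267 0.02  ]
front_row 0.22 [0.6234 0.3155 0.02  ]
upper_edge 0.62 [0.6702 0.0137 0.27  ]
old_jar 0.85 [0.6618 0.0156 0.02  ]
side blue 99 [360.2424 142.6566] z80 0.1525
    0.15 ray [ 0.4711 -0.3156  0.146 ] depthpts 99 [ 0.4713 -0.3113  0.1497] [0.0465 0.0474 0.015 ] [ 0.4705 -0.3113  0.1499]
side blue
[... 389 characters left out ...]
318.1897 298.9353] z80 0.1519
    0.15 ray [0.4526 0.3185 0.146 ] depthpts 230 [0.4513 0.3197 0.149 ] [0.048  0.0501 0.0123] [0.4519 0.3205 0.1498]
tall_blue 0.68 [ 0.4723 -0.3249  0.    ]
tall_orange 0.72 [0.4481 0.3272 0.    ]
small_blue 0.79 [0.5282 0.4234 0.    ]
small_blue 0.55 [ 0.4651 -0.2958  0.    ]
small_orange 0.77 [ 0.5421 -0.4506  0.    ]
vertebra_stand 0.92 [ 0.6043 -0.3176  0.    ]
tooth_dish 0.75 [0.6323 0.3101 0.    ]
long_bone 0.93 [0.451  0.0288 0.    ]
rack 0.75 [0.6354 0.0102 0.    ]
front_row 0.89 [0.5799 0.0331 0.02  ]
front_row 0.32 [ 0.5303 -0.4285  0.02  ]
back_row 0.69 [0.6675 0.0156 0.02  ]
upper_edge 0.97 [0.6681 0.0102 0.27  ]
old_jar 0.89 [0.6459 0.0215 0.02  ]
```

```bash
cat > rack.py <<'E'
from h import *
np.set_printoptions(precision=4,suppress=True)
B=np.array([[-95,115,-184,184,0,20],[-95,-87,-184,184,0,36],[-17,-11,-172,172,0,28],[59,67,-172,172,0,46],[-95,115,172,184,0,60],[-95,115,-184,-172,0,60],[37,115,-184,184,270,286],[71,115,172,184,0,270],[71,115,-184,-172,0,270]])/1000
def sd(q):
    o=[]
    for b in B:
        c=(b[0::2]+b[1::2])/2;h=(b[1::2]-b[0::2])/2
        d=abs(q-c)-h;o.append(np.linalg.norm(np.maximum(d,0),axis=1)+np.minimum(d.max(1),0))
    return np.min(o,0)
P=[]
for n in("top","side"):
    p=read_camera(n);v,u=np.mgrid[0:400,0:640];w,uv=cloud(p,np.c_[u.ravel(),v.ravel()])
    h=cv2.cvtColor(p["image"],cv2.COLOR_RGB2HSV)[uv[:,1],uv[:,0]].astype(int)
    m=(w[:,0]>.48)&(w[:,0]<.85)&(abs(w[:,1])<.26)&(w[:,2]>.008)&(w[:,2]<.29)&(h[:,0]<18)&(h[:,1]>120)
    P.append(w[m]);print(n,m.sum())
def fit(Ps,fixz=True):
    A=np.vstack(Ps)
    def res(x):
        c,s=np.cos(x[2]),np.sin(x[2]);d=A-[x[0],x[1],x[3]]
        return sd(np.c_[c*d[:,0]+s*d[:,1],-s*d[:,0]+c*d[:,1],d[:,2]])
    r=least_squares(res,[.64,.015,-.19,0],loss="soft_l1",f_scale=.004);print(r.x,np.median(abs(r.fun)),np.mean(abs(r.fun)<.006));return r.x
fit(P);fit(P[:1]);fit(P[1:])
E
python3 rack.py
```

```text
top 9898
side 7568
[ 0.6336  0.0179 -0.1917  0.0003] 0.001477704447113093 0.9787587312492844
[ 0.6339  0.019  -0.1903  0.0006] 0.0014249228052523096 0.9819155384926248
[ 0.6335  0.0177 -0.1921 -0.0001] 0.0014859923860366386 0.9750264270613108
```

```bash
cat >> h.py <<'E'
PSI=-.191;O=np.array([.6336,.018,0.])
def Rt(th,psi=PSI,sgn=1):
    z=np.array([np.sin(th)*np.cos(psi),np.sin(th)*np.sin(psi),-np.cos(th)])
    y=sgn*np.array([-np.sin(psi),np.cos(psi),0]);x=np.cross(y,z);return np.c_[x,y,z]
def rk(x,y,z): c,s=np.cos(PSI),np.sin(PSI);return O+[c*x-s*y,s*x+c*y,z]
E
python3 - <<'E'
from h import *
np.set_printoptions(precision=3,suppress=True)
s=read_state();q=s["q"];Rm=R.from_rotvec(s["tcp_rot"]).as_matrix()
M=lambda q:(R.from_euler("z",q[0])*R.from_euler("y",q[1]+q[2])*R.from_euler("z",q[3])*R.from_euler("y",q[4])*R.from_euler("z",q[5])).as_matrix()
print(Rm);off=M(q).T@Rm;print(off)
for nm,P in dict(tb=(.47,-.313,.112),to=(.452,.32,.112),sb=(.5305,.421,.045),so=(.54,-.445,.045),pl=(.677,.1165,.13),pr=(.637,-.09,.13)).items():
  for th in(.45,.6):
   for sg in(1,-1):
    for psi in (PSI,np.arctan2(P[1],P[0])):
     T=Rt(th,psi,sg);w=np.array(P)-.2*T[:,2];q1=np.arctan2(w[1],w[0])
     for al in(2.,2.3):
      A=(R.from_euler("z",q1)*R.from_euler("y",al)).as_matrix().T@T@off.T
      q5=np.arccos(A[2,2]);q4=np.arctan2(A[1,2],A[0,2]);q6=np.arctan2(A[2,1],-A[2,0])
      print(nm,th,sg,"psi%.2f"%psi,"al",al,np.array([q1,q4,q5,q6]))
E
```

```text
[[ 0.921  0.39   0.   ]
 [ 0.39  -0.921  0.   ]
 [ 0.    -0.    -1.   ]]
[[ 0. -1.  0.]
 [ 1.  0.  0.]
 [-0.  0.  1.]]
tb 0.45 1 psi-0.19 al 2.0 [-0.657  0.289  0.755 -2.209]
tb 0.45 1 psi-0.19 al 2.3 [-0.657  0.442  0.474 -2.395]
tb 0.45 1 psi-0.59 al 2.0 [-0.588  0.     0.692 -1.571]
tb 0.45 1 psi-0.59 al 2.3 [-0.588  0.     0.392 -1.571]
tb 0.45 -1 psi-0.19 al 2.0 [-0.657  0.289  0.755  0.933]
tb 0.45 -1 psi-0.19 al 2.3 [-0.657  0.442  0.474  0.747]
tb 0.45 -1 psi-0.59 al 2.0 [-0.588  0.     0.692  1.571]
tb 0.45 -1 psi-0.59 al 2.3 [-0.588  0.     0.392  1.571]
tb 0.6 1 psi-0.19 al 2.0 [-0.682  0.456  0.65  -2.358]
tb 0.6 1 psi-0.19 al 2.3 [-0.682  0.754  0.4   -2.699]
tb 0.6 1 psi-0.59 al 2.0 [-0.588  0.     0.542 -1.571]
tb 0.6 1 psi-0.59 al 2.3 [-0.588  0.     0.242 -1.571]
tb 0.6 -1 psi-0.19 al 2.0 [-0.682  0.456  0.65   0.783]
tb 0.6 -1 psi-0.19 al 2.3 [-0.682  0.754  0.4    0.442]
tb 0.6 -1 psi-0.59 al 2.0 [-0.588 -0.     0.542  1.571]
tb 0.6 -1 psi-0.59 al 2.3 [-0.588 -0.     0.242  1.571]
to 0.45 1 psi-0.19 al 2.0 [ 0.743 -0.457  0.915 -0.397]
to 0.45 1 psi-0.19 al 2.3 [ 0
[... 3662 characters left out ...]
-0.14   0.     0.392 -1.571]
pr 0.45 -1 psi-0.19 al 2.0 [-0.132 -0.04   0.693  1.654]
pr 0.45 -1 psi-0.19 al 2.3 [-0.132 -0.067  0.393  1.685]
pr 0.45 -1 psi-0.14 al 2.0 [-0.14  -0.     0.692  1.571]
pr 0.45 -1 psi-0.14 al 2.3 [-0.14  -0.     0.392  1.571]
pr 0.6 1 psi-0.19 al 2.0 [-0.13  -0.067  0.543 -1.463]
pr 0.6 1 psi-0.19 al 2.3 [-0.13  -0.143  0.245 -1.381]
pr 0.6 1 psi-0.14 al 2.0 [-0.14   0.     0.542 -1.571]
pr 0.6 1 psi-0.14 al 2.3 [-0.14   0.     0.242 -1.571]
pr 0.6 -1 psi-0.19 al 2.0 [-0.13  -0.067  0.543  1.679]
pr 0.6 -1 psi-0.19 al 2.3 [-0.13  -0.143  0.245  1.761]
pr 0.6 -1 psi-0.14 al 2.0 [-0.14  -0.     0.542  1.571]
pr 0.6 -1 psi-0.14 al 2.3 [-0.14  -0.     0.242  1.571]
```

```bash
cat >> h.py <<'E'
import json
TH=.45
JAR=dict(tb=(.470,-.313),to=(.452,.320),sb=(.5307,.4212),so=(.5400,-.4445))
def pick(n,back=0,up=0):
    x,y=JAR[n];psi=np.arctan2(y,x);T=Rt(TH,psi);h=.114 if n[0]=="t" else .046
    return np.array([x,y,h+up])-back*T[:,2],T
def place(x,y,n,up=0,back=0):
    T=Rt(TH);h=.114 if n[0]=="t" else .046
    return rk(x,y,.0205+h+up)-back*T[:,2],T
def plan(wps):
    """wps: list of ((G,T),nrows)"""
    s=read_state();p0=s["tool_pos"];R0=R.from_rotvec(s["tcp_rot"])
    pos,rot=p0,R0;sl=[];dr=[]
    for (G,T),n in wps:
        P=G+.011*T[:,2];Rn=R.from_matrix(T);d=(rot.inv()*Rn).as_rotvec()
        for i in range(1,n+1):
            a=i/n;q=pos+a*(P-pos);r=rot*R.from_rotvec(a*d)
            sl.append((R0.inv().apply(q-p0)*100).round(1).tolist());dr.append((R0.inv()*r).as_rotvec().round(3).tolist())
        pos,rot=P,Rn
    print("t",s["time"],"q",s["q"].round(2),"w",round(s["width"],3),"F",s["wrist_force"].round(1))
    for i in range(0,len(sl),12): print(json.dumps({"slide":sl[i:i+12],"delta_rot":dr[i:i+12]}))
def err(G,T):
    s=read_state();P=G+.011*T[:,2];print("err mm",((s["tool_pos"]-P)*1000).round(1),"rot",(R.from_rotvec(s["tcp_rot"]).inv()*R.from_matrix(T)).as_rotvec().round(3))
E
python3 - <<'E'
from h import *
plan([(pick("tb",back=.10),12)])
plan([(pick("tb",back=.10),20)])
E
```

```text
t 3.9 q [-1.21  0.26  1.6   0.    1.27 -0.04] w 1.001 F [-0.4  0.4  0.3]
{"slide": [[2.4, -2.0, 0.4], [4.8, -3.9, 0.8], [7.2, -5.9, 1.1], [9.6, -7.9, 1.5], [12.1, -9.8, 1.9], [14.5, -11.8, 2.3], [16.9, -13.8, 2.6], [19.3, -15.7, 3.0], [21.7, -17.7, 3.4], [24.1, -19.6, 3.8], [26.5, -21.6, 4.1], [28.9, -23.6, 4.5]], "delta_rot": [[-0.04, -0.022, -0.176], [-0.08, -0.043, -0.352], [-0.121, -0.065, -0.528], [-0.161, -0.087, -0.703], [-0.201, -0.108, -0.879], [-0.241, -0.13, -1.055], [-0.282, -0.152, -1.231], [-0.322, -0.174, -1.407], [-0.362, -0.195, -1.583], [-0.402, -0.217, -1.759], [-0.443, -0.239, -1.934], [-0.483, -0.26, -2.11]]}
t 3.9 q [-1.21  0.26  1.6   0.    1.27 -0.04] w 1.001 F [-0.4  0.4  0.3]
{"slide": [[1.4, -1.2, 0.2], [2.9, -2.4, 0.5], [4.3, -3.5, 0.7], [5.8, -4.7, 0.9], [7.2, -5.9, 1.1], [8.7, -7.1, 1.4], [10.1, -8.3, 1.6], [11.6, -9.4, 1.8], [13.0, -10.6, 2.0], [14.5, -11.8, 2.3], [15.9, -13.0, 2.5], [17.4, -14.1, 2.7]], "delta_rot": [[-0.024, -0.013, -0.106], [-0.048, -0.026, -0.211], [-0.072, -0.039, -0.317], [-0.097, -0.052, -0.422], [-0.121, -0.065, -0.528], [-0.145, -0.078, -0.633], [-0.169, -0.091, -0.739], [-0.193, -0.104, -0.844], [-0.217, -0.117, -0.95], [-0.241, -0.13, -1.055], [-0.266, -0.143, -1.161], [-0.29, -0.156, -1.266]]}
{"slide": [[18.8, -15.3, 2.9], [20.3, -16.5, 3.2], [21.7, -17.7, 3.4], [23.1, -18.9, 3.6], [24.6, -20.0, 3.8], [26.0, -21.2, 4.1], [27.5, -22.4, 4.3], [28.9, -23.6, 4.5]], "delta_rot": [[-0.314, -0.169, -1.372], [-0.338, -0.182, -1.477], [-0.362, -0.195, -1.583], [-0.386, -0.208, -1.688], [-0.411, -0.221, -1.794], [-0.435, -0.234, -1.899], [-0.459, -0.247, -2.005], [-0.483, -0.26, -2.11]]}
```

Call:
{"method": "play_rows", "body": {
  "slide": [
    [1.4, -1.2, 0.2],
    [2.9, -2.4, 0.5],
    [4.3, -3.5, 0.7],
    [5.8, -4.7, 0.9],
    [7.2, -5.9, 1.1],
    [8.7, -7.1, 1.4],
    [10.1, -8.3, 1.6],
    [11.6, -9.4, 1.8],
    [13.0, -10.6, 2.0],
    [14.5, -11.8, 2.3],
    [15.9, -13.0, 2.5],
    [17.4, -14.1, 2.7]
  ],
  "delta_rot": [
    [-0.024, -0.013, -0.106],
    [-0.048, -0.026, -0.211],
    [-0.072, -0.039, -0.317],
    [-0.097, -0.052, -0.422],
    [-0.121, -0.065, -0.528],
    [-0.145, -0.078, -0.633],
    [-0.169, -0.091, -0.739],
    [-0.193, -0.104, -0.844],
    [-0.217, -0.117, -0.95],
    [-0.241, -0.13, -1.055],
    [-0.266, -0.143, -1.161],
    [-0.29, -0.156, -1.266]
  ],
  "hand": 1
}}

```text
time: 4.9
tool_pos: [0.3688, -0.4227, 0.2123]
tcp_rot: [1.895, 2.12, -0.128]
wrist_force: [-0.4, 0.4, 0.5]
width: 0.999
```

```bash
python3 -c "
from h import *
plan([(pick('tb',back=.10),12)])"
```

```text
t 4.9 q [-0.87 -0.12  2.1  -0.06  0.86 -0.95] w 0.999 F [-0.4  0.4  0.5]
{"slide": [[1.0, 0.7, -0.0], [2.1, 1.4, -0.1], [3.1, 2.1, -0.1], [4.1, 2.7, -0.2], [5.2, 3.4, -0.2], [6.2, 4.1, -0.3], [7.3, 4.8, -0.3], [8.3, 5.5, -0.4], [9.3, 6.2, -0.4], [10.4, 6.9, -0.5], [11.4, 7.6, -0.5], [12.4, 8.2, -0.6]], "delta_rot": [[-0.016, -0.009, -0.07], [-0.032, -0.017, -0.14], [-0.048, -0.026, -0.21], [-0.064, -0.034, -0.28], [-0.08, -0.043, -0.35], [-0.096, -0.052, -0.419], [-0.112, -0.06, -0.489], [-0.128, -0.069, -0.559], [-0.144, -0.077, -0.629], [-0.16, -0.086, -0.699], [-0.176, -0.095, -0.769], [-0.192, -0.103, -0.839]]}
```

Call:
{"method": "play_rows", "body": {
  "slide": [
    [1.0, 0.7, 0],
    [2.1, 1.4, -0.1],
    [3.1, 2.1, -0.1],
    [4.1, 2.7, -0.2],
    [5.2, 3.4, -0.2],
    [6.2, 4.1, -0.3],
    [7.3, 4.8, -0.3],
    [8.3, 5.5, -0.4],
    [9.3, 6.2, -0.4],
    [10.4, 6.9, -0.5],
    [12.4, 8.2, -0.6],
    [12.4, 8.2, -0.6]
  ],
  "delta_rot": [
    [-0.016, -0.009, -0.07],
    [-0.032, -0.017, -0.14],
    [-0.048, -0.026, -0.21],
    [-0.064, -0.034, -0.28],
    [-0.08, -0.043, -0.35],
    [-0.096, -0.052, -0.419],
    [-0.112, -0.06, -0.489],
    [-0.128, -0.069, -0.559],
    [-0.144, -0.077, -0.629],
    [-0.16, -0.086, -0.699],
    [-0.192, -0.103, -0.839],
    [-0.192, -0.103, -0.839]
  ]
}}

```text
time: 5.9
tool_pos: [0.4373, -0.2893, 0.1933]
tcp_rot: [0.775, 2.593, -0.177]
wrist_force: [-0.7, -0.1, -0.4]
width: 1.002
```

```bash
python3 -c "
from h import *
err(*pick('tb',back=.10))
plan([(pick('tb'),8)])"
```

```text
err mm [-0.5  2.3 -0.8] rot [ 0.003 -0.001  0.006]
t 5.9 q [-0.65 -0.26  2.28  0.05  0.68 -1.67] w 1.002 F [-0.7 -0.1 -0.4]
{"slide": [[-0.0, -0.0, 1.2], [-0.0, -0.0, 2.5], [-0.1, -0.1, 3.7], [-0.1, -0.1, 5.0], [-0.1, -0.1, 6.2], [-0.1, -0.1, 7.5], [-0.2, -0.2, 8.7], [-0.2, -0.2, 10.0]], "delta_rot": [[0.0, -0.0, 0.001], [0.001, -0.0, 0.001], [0.001, -0.001, 0.002], [0.001, -0.001, 0.003], [0.002, -0.001, 0.004], [0.002, -0.001, 0.004], [0.002, -0.001, 0.005], [0.003, -0.001, 0.006]]}
```

Call:
{"method": "play_rows", "body": {
  "slide": [
    [0, 0, 1.2],
    [0, 0, 2.5],
    [-0.1, -0.1, 3.7],
    [-0.1, -0.1, 5.0],
    [-0.1, -0.1, 6.2],
    [-0.1, -0.1, 7.5],
    [-0.2, -0.2, 8.7],
    [-0.2, -0.2, 10.0],
    [-0.2, -0.2, 10.0],
    [-0.2, -0.2, 10.0]
  ],
  "delta_rot": [
    [0, 0, 0.001],
    [0.001, 0, 0.001],
    [0.001, -0.001, 0.002],
    [0.001, -0.001, 0.003],
    [0.002, -0.001, 0.004],
    [0.002, -0.001, 0.004],
    [0.002, -0.001, 0.005],
    [0.003, -0.001, 0.006],
    [0.003, -0.001, 0.006],
    [0.003, -0.001, 0.006]
  ]
}}

```text
time: 6.73
tool_pos: [0.4735, -0.3154, 0.1034]
tcp_rot: [0.784, 2.592, -0.178]
wrist_force: [0.5, 1.1, 0.1]
width: 1.002
```

```bash
python3 -c "
from h import *
err(*pick('tb'))
s=read_state();print(s['q'],s['wrist_force'])
for n in ('side','top'):
  p=read_camera(n);cv2.imwrite('pics/'+n+'1.png',p['image'][:,:,::-1])
  for c,a,ce,zz,w in lids(p): print(n,c,a,ce,zz, onplane(p,[ce],(.146 if zz>.12 else .076))[0])
a=cv2.imread('pics/side1.png')[100:220,280:480];b=cv2.imread('pics/top1.png')[160:280,350:550]
cv2.imwrite('pics/c1.png',cv2.resize(np.hstack([a,b]),None,fx=2,fy=2,interpolation=2))
"
```

```text
err mm [-0.5  0.3 -0.7] rot [ 0.    -0.002 -0.   ]
[-0.64664139 -0.04092747  2.28410964  0.05857146  0.4522139  -1.67666132] [0.47769006 1.08173132 0.07641246]
side blue 249 [279.26104418 338.18072289] 0.08161370447902976 [0.53186756 0.42076232 0.076     ]
side orange 86 [347.90697674 130.68604651] 0.08254776806029485 [ 0.54117286 -0.44736471  0.076     ]
side orange 281 [293.80782918 247.38790036] 0.02199618085892152 [0.58076412 0.12595744 0.076     ]
side orange 220 [318.32272727 298.79545455] 0.15197099747226522 [0.45237937 0.31804435 0.146     ]
top blue 210 [171.63333333 199.84285714] 0.08290839209191599 [0.53077685 0.42182782 0.076     ]
top blue 132 [429.9469697  219.35606061] 0.15271097823419022 [ 0.47826926 -0.31705858  0.146     ]
```

View pics/c1.png

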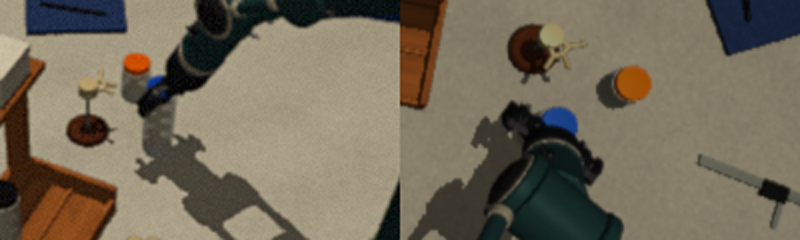

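Call:
{"method": "play_rows", "body": {
  "slide": [
    [0, 0, 0],
    [0, 0, 0],
    [0, 0, 0],
    [0, 0, 0],
    [0, 0, 0],
    [0, 0, 0],
    [0, 0, 0],
    [0, 0, 0]
  ],
  "delta_rot": [
    [0, 0, 0],
    [0, 0, 0],
    [0, 0, 0],
    [0, 0, 0],
    [0, 0, 0],
    [0, 0, 0],
    [0, 0, 0],
    [0, 0, 0]
  ],
  "hand": 0,
  "force": 50
}}

```text
time: 7.5
tool_pos: [0.4749, -0.3165, 0.1061]
tcp_rot: [0.783, 2.587, -0.181]
wrist_force: [-1.7, 0.5, 6.0]
width: 0.642
```

```bash
python3 -c "
from h import *
err(*pick('tb'))
plan([(pick('tb',up=.09),6),((place(-.04,-.105,'tb',up=.07)[0],Rt(TH)),20)])"
```

```text
err mm [ 0.9 -0.9  2. ] rot [-0.     0.003 -0.   ]
t 7.5 q [-0.65 -0.04  2.28  0.06  0.45 -1.68] w 0.642 F [-1.7  0.5  6. ]
{"slide": [[-0.6, 0.0, -1.3], [-1.2, 0.0, -2.7], [-1.9, 0.0, -4.0], [-2.5, 0.0, -5.3], [-3.1, 0.0, -6.6], [-3.7, 0.0, -8.0], [-3.5, 1.3, -8.1], [-3.3, 2.6, -8.2], [-3.1, 3.9, -8.3], [-2.9, 5.1, -8.4], [-2.8, 6.4, -8.5], [-2.6, 7.7, -8.6]], "delta_rot": [[-0.0, 0.0, -0.0], [-0.0, 0.001, -0.0], [-0.0, 0.001, -0.0], [-0.0, 0.002, -0.0], [-0.0, 0.002, -0.0], [-0.0, 0.003, -0.0], [-0.009, 0.003, -0.018], [-0.018, 0.003, -0.036], [-0.026, 0.003, -0.054], [-0.035, 0.003, -0.072], [-0.044, 0.003, -0.089], [-0.052, 0.003, -0.107]]}
{"slide": [[-2.4, 9.0, -8.7], [-2.2, 10.2, -8.8], [-2.0, 11.5, -8.9], [-1.8, 12.8, -9.0], [-1.6, 14.1, -9.1], [-1.4, 15.4, -9.2], [-1.2, 16.6, -9.3], [-1.0, 17.9, -9.4], [-0.8, 19.2, -9.5], [-0.6, 20.5, -9.6], [-0.4, 21.8, -9.7], [-0.2, 23.0, -9.8]], "delta_rot": [[-0.061, 0.003, -0.125], [-0.07, 0.003, -0.143], [-0.078, 0.003, -0.161], [-0.087, 0.003, -0.179], [-0.095, 0.003, -0.196], [-0.104, 0.003, -0.214], [-0.113, 0.003, -0.232], [-0.121, 0.003, -0.25], [-0.13, 0.003, -0.268], [-0.139, 0.003, -0.286], [-0.147, 0.003, -0.304], [-0.156, 0.003, -0.321]]}
{"slide": [[0.0, 24.3, -9.9], [0.2, 25.6, -9.9]], "delta_rot": [[-0.165, 0.003, -0.339], [-0.173, 0.003, -0.357]]}
```

Call:
{"method": "play_rows", "body": {
  "slide": [
    [-0.6, 0.0, -1.3],
    [-1.2, 0.0, -2.7],
    [-1.9, 0.0, -4.0],
    [-2.5, 0.0, -5.3],
    [-3.1, 0.0, -6.6],
    [-3.7, 0.0, -8.0],
    [-3.5, 1.3, -8.1],
    [-3.3, 2.6, -8.2],
    [-3.1, 3.9, -8.3],
    [-2.8, 6.4, -8.5],
    [-2.4, 9.0, -8.7],
    [-2.0, 11.5, -8.9]
  ],
  "delta_rot": [
    [0, 0, 0],
    [0, 0.001, 0],
    [0, 0.001, 0],
    [0, 0.002, 0],
    [0, 0.002, 0],
    [0, 0.003, 0],
    [-0.009, 0.003, -0.018],
    [-0.018, 0.003, -0.036],
    [-0.026, 0.003, -0.054],
    [-0.044, 0.003, -0.089],
    [-0.061, 0.003, -0.125],
    [-0.078, 0.003, -0.161]
  ]
}}

```text
time: 8.5
tool_pos: [0.5203, -0.2064, 0.1921]
tcp_rot: [0.545, 2.648, -0.123]
wrist_force: [0.0, 0.0, -3.6]
width: 0.647
```

```bash
python3 -c "
from h import *
plan([(place(-.04,-.105,'tb',up=.07),8),(place(-.02,-.105,'tb',up=.04),2)])"
```

```text
t 8.5 q [-0.43 -0.18  2.22  0.02  0.66 -1.6 ] w 0.647 F [ 0.   0.  -3.6]
{"slide": [[-0.1, 1.8, -0.0], [-0.1, 3.5, -0.0], [-0.2, 5.3, -0.0], [-0.2, 7.0, -0.0], [-0.3, 8.8, -0.0], [-0.3, 10.6, -0.1], [-0.4, 12.3, -0.1], [-0.4, 14.1, -0.1], [-0.7, 14.3, 1.7], [-0.9, 14.5, 3.5]], "delta_rot": [[-0.012, -0.001, -0.024], [-0.023, -0.001, -0.048], [-0.035, -0.002, -0.073], [-0.046, -0.002, -0.097], [-0.058, -0.003, -0.121], [-0.07, -0.004, -0.145], [-0.081, -0.004, -0.169], [-0.093, -0.005, -0.194], [-0.093, -0.005, -0.194], [-0.093, -0.005, -0.194]]}
```

Call:
{"method": "play_rows", "body": {
  "slide": [
    [-0.1, 1.8, 0],
    [-0.1, 3.5, 0],
    [-0.2, 5.3, 0],
    [-0.2, 7.0, 0],
    [-0.3, 8.8, 0],
    [-0.3, 10.6, -0.1],
    [-0.4, 12.3, -0.1],
    [-0.4, 14.1, -0.1],
    [-0.4, 14.1, -0.1],
    [-0.7, 14.3, 1.7],
    [-0.9, 14.5, 3.5],
    [-0.9, 14.5, 3.5]
  ],
  "delta_rot": [
    [-0.012, -0.001, -0.024],
    [-0.023, -0.001, -0.048],
    [-0.035, -0.002, -0.073],
    [-0.046, -0.002, -0.097],
    [-0.058, -0.003, -0.121],
    [-0.07, -0.004, -0.145],
    [-0.081, -0.004, -0.169],
    [-0.093, -0.005, -0.194],
    [-0.093, -0.005, -0.194],
    [-0.093, -0.005, -0.194],
    [-0.093, -0.005, -0.194],
    [-0.093, -0.005, -0.194]
  ]
}}

```text
time: 9.5
tool_pos: [0.5964, -0.081, 0.159]
tcp_rot: [0.255, 2.689, -0.058]
wrist_force: [-1.3, 1.0, -4.7]
width: 0.645
```

```bash
python3 -c "
from h import *
err(*place(-.02,-.105,'tb',up=.04))
for n in ('side','top'):
  p=read_camera(n);cv2.imwrite('pics/'+n+'2.png',p['image'][:,:,::-1])
  for c,a,ce,zz,w in lids(p):
    if abs(ce[0]-310)<100:print(n,c,a,ce,zz,w.mean(0).round(4),w.max(0).round(3),w.min(0).round(3))
a=cv2.imread('pics/side2.png')[100:300,200:400];b=cv2.imread('pics/top2.png')[80:280,210:410]
cv2.imwrite('pics/c2.png',cv2.resize(np.hstack([a,b]),None,fx=2,fy=2,interpolation=2))
plan([(place(.024,-.105,'tb',up=.03),3),(place(.024,-.105,'tb',up=.002),3)])"
```

```text
err mm [-2.3  1.2 -5.6] rot [ 0.001 -0.008  0.002]
side blue 58 [304.62068966 170.84482759] 0.20463975358861308 [ 0.6029 -0.078   0.2029] [ 0.613 -0.056  0.208] [ 0.591 -0.098  0.197]
side blue 247 [279.32793522 338.17813765] 0.08177371874138877 [0.5308 0.4222 0.0796] [0.554 0.446 0.086] [0.507 0.397 0.072]
side orange 187 [292.19786096 249.78074866] 0.0223464402535154 [0.5964 0.0964 0.0199] [0.617 0.175 0.027] [ 0.577 -0.002  0.012]
side orange 221 [318.30316742 298.95022624] 0.15187766015274584 [0.4518 0.3206 0.1497] [0.476 0.347 0.156] [0.427 0.296 0.145]
top blue 133 [346.06766917 169.59398496] 0.206192033962827 [ 0.602  -0.0813  0.2045] [ 0.615 -0.057  0.211] [ 0.586 -0.103  0.199]
t 9.6 q [-0.17 -0.05  2.17 -0.01  0.58 -1.54] w 0.646 F [-0.6 -0.2 -3. ]
{"slide": [[-1.3, -0.0, 0.9], [-2.6, -0.0, 1.7], [-3.9, -0.0, 2.6], [-3.5, -0.0, 3.4], [-3.1, -0.0, 4.3], [-2.7, -0.0, 5.1]], "delta_rot": [[0.0, -0.002, 0.0], [0.0, -0.004, 0.001], [0.0, -0.006, 0.001], [0.0, -0.006, 0.001], [0.0, -0.006, 0.001], [0.0, -0.006, 0.001]]}
```

View pics/c2.png

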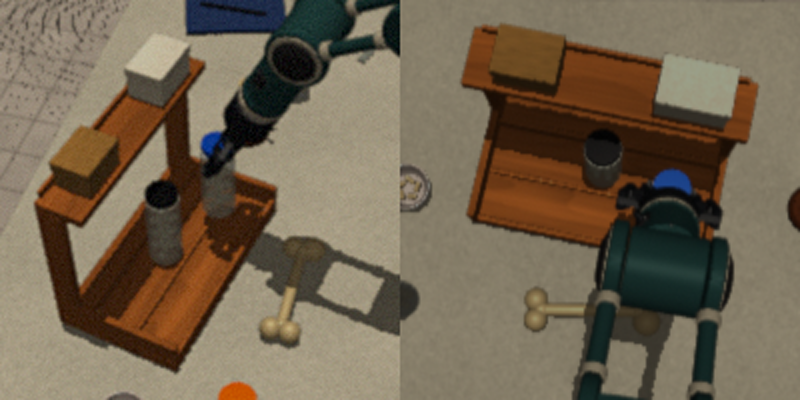

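Call:
{"method": "play_rows", "body": {
  "slide": [
    [-1.3, 0, 0.7],
    [-2.6, 0, 1.5],
    [-3.9, 0, 2.2],
    [-3.9, 0, 2.2],
    [-3.9, 0, 2.2],
    [-3.6, 0, 3.0],
    [-3.3, 0, 3.7],
    [-3.3, 0, 3.7],
    [-3.3, 0, 3.7]
  ],
  "delta_rot": [
    [0, -0.002, 0],
    [0, -0.004, 0.001],
    [0, -0.006, 0.001],
    [0, -0.006, 0.001],
    [0, -0.006, 0.001],
    [0, -0.006, 0.001],
    [0, -0.006, 0.001],
    [0, -0.006, 0.001],
    [0, -0.006, 0.001]
  ]
}}

```text
time: 10.35
tool_pos: [0.64, -0.0898, 0.1404]
tcp_rot: [0.257, 2.684, -0.058]
wrist_force: [-0.1, -0.4, -4.1]
width: 0.642
```

```bash
python3 -c "
from h import *
err(*place(.024,-.105,'tb',up=.002));print('foot z',read_state()['tool_pos'][2]-.1061)
plan([(place(.024,-.105,'tb',up=.002),4)])"
```

```text
err mm [-2.   0.8 13.8] rot [ 0.    -0.003  0.   ]
foot z 0.03427775252827531
t 10.35 q [-0.17  0.06  2.1  -0.01  0.53 -1.54] w 0.642 F [-0.1 -0.4 -4.1]
{"slide": [[0.1, -0.0, 0.3], [0.2, -0.0, 0.7], [0.3, -0.0, 1.0], [0.4, -0.0, 1.3]], "delta_rot": [[0.0, -0.001, 0.0], [0.0, -0.001, 0.0], [0.0, -0.002, 0.0], [0.0, -0.003, 0.0]]}
```

Call:
{"method": "play_rows", "body": {
  "slide": [
    [0.1, 0, 0.3],
    [0.2, 0, 0.7],
    [0.3, 0, 1.0],
    [0.4, 0, 1.2],
    [0.4, 0, 1.3],
    [0.4, 0, 1.3],
    [0.4, 0, 1.3]
  ],
  "delta_rot": [
    [0, -0.001, 0],
    [0, -0.001, 0],
    [0, -0.002, 0],
    [0, -0.003, 0],
    [0, -0.003, 0],
    [0, -0.003, 0],
    [0, -0.003, 0]
  ]
}}

```text
time: 10.93
tool_pos: [0.6421, -0.0902, 0.1269]
tcp_rot: [0.257, 2.681, -0.058]
wrist_force: [0.1, 0.1, -4.3]
width: 0.648
```

```bash
python3 -c "
from h import *
err(*place(.024,-.105,'tb',up=.002));print('foot z',read_state()['tool_pos'][2]-.1061,read_state()['wrist_force'])
p=read_camera('side');cv2.imwrite('pics/s3.png',cv2.resize(p['image'][130:290,200:400,::-1],None,fx=3,fy=3,interpolation=2))"
```

```text
err mm [0.1 0.4 0.3] rot [0. 0. 0.]
foot z 0.020839940917657063 [ 0.14787937  0.14031113 -4.34426487]
```

View pics/s3.png

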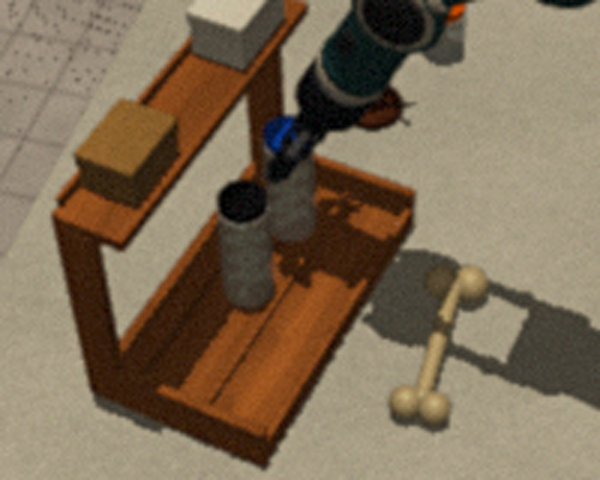

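Call:
{"method": "play_rows", "body": {
  "slide": [
    [0.05, 0, 0.1],
    [0.1, 0, 0.2],
    [0.1, 0, 0.2],
    [0.1, 0, 0.2]
  ],
  "delta_rot": [
    [0, 0, 0],
    [0, 0, 0],
    [0, 0, 0],
    [0, 0, 0]
  ]
}}

```text
time: 11.32
tool_pos: [0.6429, -0.0903, 0.1261]
tcp_rot: [0.256, 2.678, -0.059]
wrist_force: [-4.0, 0.2, 4.6]
width: 0.646
```

Contact with the board: now open and retreat.

Call:
{"method": "play_rows", "body": {
  "slide": [
    [0, 0, 0],
    [0, 0, 0],
    [0, 0, 0],
    [0, 0, 0],
    [0, 0, 0],
    [0, 0, 0]
  ],
  "delta_rot": [
    [0, 0, 0],
    [0, 0, 0],
    [0, 0, 0],
    [0, 0, 0],
    [0, 0, 0],
    [0, 0, 0]
  ],
  "hand": 1
}}

```text
time: 11.82
tool_pos: [0.6429, -0.0903, 0.1261]
tcp_rot: [0.256, 2.678, -0.059]
wrist_force: [0.1, -0.4, -0.7]
width: 0.998
```

Call:
{"method": "play_rows", "body": {
  "slide": [
    [0, 0, -1],
    [0, 0, -2],
    [0, 0, -3.5],
    [0, 0, -5],
    [0, 0, -7],
    [0, 0, -9],
    [0, 0, -11],
    [0, 0, -13]
  ],
  "delta_rot": [
    [0, 0, 0],
    [0, 0, 0],
    [0, 0, 0],
    [0, 0, 0],
    [0, 0, 0],
    [0, 0, 0],
    [0, 0, 0],
    [0, 0, 0]
  ]
}}

```text
time: 12.48
tool_pos: [0.5864, -0.0794, 0.2451]
tcp_rot: [0.256, 2.677, -0.059]
wrist_force: [-0.2, 0.5, 0.5]
width: 1.0
```

```bash
python3 -c "
from h import *
for n in ('side','top'):
  p=read_camera(n);cv2.imwrite('pics/'+n+'4.png',p['image'][:,:,::-1])
  for c,a,ce,zz,w in lids(p):
    if c=='blue':print(n,c,a,ce,zz,w.mean(0).round(4),onplane(p,[ce],.166))
print(rk(.024,-.105,.02))
a=cv2.imread('pics/side4.png')[100:300,200:400];b=cv2.imread('pics/top4.png')[80:280,210:410]
cv2.imwrite('pics/c4.png',cv2.resize(np.hstack([a,b]),None,fx=2,fy=2,interpolation=2))
plan([(pick('to',back=.10),20)])"
```

```text
side blue 94 [296.91489362 174.54255319] 0.172092608442508 [ 0.6317 -0.087   0.1699] [[ 0.63292602 -0.09054079  0.166     ]]
side blue 245 [279.31020408 338.08163265] 0.08142113666153254 [0.531  0.4219 0.0794] [[0.51356015 0.46116941 0.166     ]]
top blue 169 [347.65088757 162.17751479] 0.1724747271134993 [ 0.6303 -0.0881  0.1706] [[ 0.63136838 -0.08836494  0.166     ]]
top blue 210 [171.63333333 199.84285714] 0.08270798999792506 [0.5302 0.4202 0.0806] [[0.51870735 0.39114327 0.166     ]]
[ 0.63723027 -0.08964674  0.02      ]
t 12.5833 q [-0.17 -0.17  2.1  -0.01  0.74 -1.55] w 0.999 F [ 0.4 -0.4  1.3]
{"slide": [[1.2, 1.7, -0.3], [2.4, 3.4, -0.6], [3.5, 5.1, -0.8], [4.7, 6.8, -1.1], [5.9, 8.5, -1.4], [7.1, 10.2, -1.7], [8.3, 11.9, -2.0], [9.5, 13.5, -2.2], [10.6, 15.2, -2.5], [11.8, 16.9, -2.8], [13.0, 18.6, -3.1], [14.2, 20.3, -3.4]], "delta_rot": [[-0.018, 0.001, -0.036], [-0.035, 0.001, -0.072], [-0.053, 0.002, -0.109], [-0.071, 0.002, -0.145], [-0.089, 0.003, -0.181], [-0.106, 0.003, -0.217], [-0.124, 0.004, -0.254], [-0.142, 0.004, -0.29], [-0.16, 0.005, -0.326], [-0.177, 0.005, -0.362], [-0.195, 0.006, -0.399], [-0.213, 0.006, -0.435]]}
{"slide": [[15.4, 22.0, -3.6], [16.5, 23.7, -3.9], [17.7, 25.4, -4.2], [18.9, 27.1, -4.5], [20.1, 28.8, -4.8], [21.3, 30.5, -5.0], [22.5, 32.2, -5.3], [23.6, 33.9, -5.6]], "delta_rot": [[-0.23, 0.007, -0.471], [-0.248, 0.008, -0.507], [-0.266, 0.008, -0.543], [-0.284, 0.009, -0.58], [-0.301, 0.009, -0.616], [-0.319, 0.01, -0.652], [-0.337, 0.01, -0.688], [-0.355, 0.011, -0.725]]}
```

View pics/c4.png

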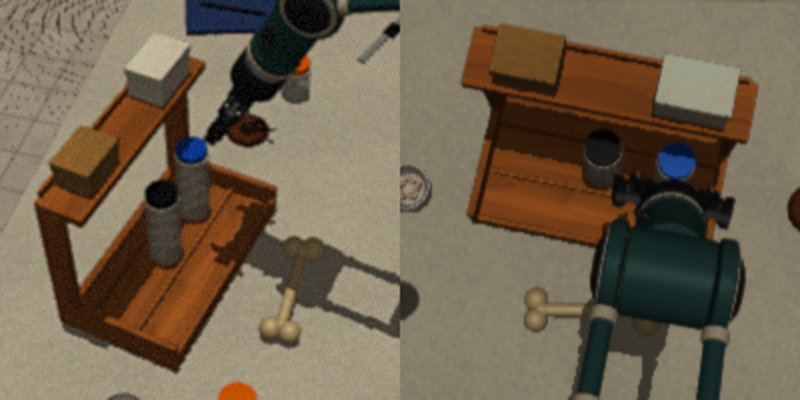

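Call:
{"method": "play_rows", "body": {
  "slide": [
    [1.2, 1.7, -0.3],
    [2.4, 3.4, -0.6],
    [4.7, 6.8, -1.1],
    [7.1, 10.2, -1.7],
    [9.5, 13.5, -2.2],
    [11.8, 16.9, -2.8],
    [14.2, 20.3, -3.4],
    [16.5, 23.7, -3.9],
    [18.9, 27.1, -4.5],
    [21.3, 30.5, -5.0],
    [23.6, 33.9, -5.6],
    [23.6, 33.9, -5.6]
  ],
  "delta_rot": [
    [-0.018, 0.001, -0.036],
    [-0.035, 0.001, -0.072],
    [-0.071, 0.002, -0.145],
    [-0.106, 0.003, -0.217],
    [-0.142, 0.004, -0.29],
    [-0.177, 0.005, -0.362],
    [-0.213, 0.006, -0.435],
    [-0.248, 0.008, -0.507],
    [-0.284, 0.009, -0.58],
    [-0.319, 0.01, -0.652],
    [-0.355, 0.011, -0.725],
    [-0.355, 0.011, -0.725]
  ]
}}

```text
time: 13.58
tool_pos: [0.4175, 0.3018, 0.1928]
tcp_rot: [-0.832, 2.578, 0.193]
wrist_force: [0.2, -1.0, -0.3]
width: 1.002
```

```bash
python3 -c "
from h import *
p=read_camera('side')
for c,a,ce,zz,w in lids(p):print(c,a,ce,zz,w.mean(0).round(4),onplane(p,[ce],.166 if c=='blue' else .146))
plan([(pick('to'),10)])
err(*pick('to',back=.1))"
```

```text
blue 93 [296.79569892 174.56989247] 0.17163107999994 [ 0.6321 -0.0868  0.1696] [[ 0.63326049 -0.09032263  0.166     ]]
blue 249 [279.30923695 338.19678715] 0.08132847357346504 [0.5311 0.4222 0.0792] [[0.51346856 0.46146017 0.166     ]]
orange 86 [347.90697674 130.68604651] 0.0829710618565156 [ 0.5403 -0.4423  0.0804] [[ 0.52643324 -0.36641818  0.146     ]]
orange 51 [225.62745098 198.01960784] 0.2871954998078827 [0.7602 0.16   0.2858] [[0.82552361 0.0481698  0.146     ]]
orange 401 [296.03241895 244.02743142] 0.02218895075118024 [0.5911 0.0711 0.0199] [[0.56104285 0.16118001 0.146     ]]
orange 207 [318.27536232 298.68599034] 0.15174836452184493 [0.4519 0.3199 0.1498] [[0.45258575 0.31775869 0.146     ]]
t 13.6333 q [ 0.55 -0.28  2.3   0.05  0.68 -1.67] w 0.996 F [ 0.5 -0.1  0.7]
{"slide": [[-0.0, -0.0, 1.0], [-0.0, -0.1, 2.0], [-0.0, -0.1, 3.0], [-0.0, -0.1, 4.0], [-0.0, -0.2, 5.0], [-0.0, -0.2, 5.9], [-0.0, -0.2, 6.9], [-0.1, -0.3, 7.9], [-0.1, -0.3, 8.9], [-0.1, -0.3, 9.9]], "delta_rot": [[0.0, -0.0, 0.0], [0.001, -0.0, 0.001], [0.001, -0.001, 0.001], [0.001, -0.001, 0.002], [0.002, -0.001, 0.002], [0.002, -0.001, 0.003], [0.002, -0.001, 0.003], [0.003, -0.002, 0.004], [0.003, -0.002, 0.004], [0.003, -0.002, 0.005]]}
err mm [-1.8  2.5 -1.1] rot [ 0.003 -0.002  0.005]
```

Call:
{"method": "play_rows", "body": {
  "slide": [
    [0, 0, 1.0],
    [0, -0.1, 2.0],
    [0, -0.1, 3.0],
    [0, -0.1, 4.0],
    [0, -0.2, 5.0],
    [0, -0.2, 6.0],
    [0, -0.2, 7.0],
    [-0.1, -0.3, 8.0],
    [-0.1, -0.3, 9.0],
    [-0.1, -0.3, 9.9],
    [-0.1, -0.3, 9.9],
    [-0.1, -0.3, 9.9]
  ],
  "delta_rot": [
    [0, 0, 0],
    [0.001, 0, 0.001],
    [0.001, -0.001, 0.001],
    [0.001, -0.001, 0.002],
    [0.002, -0.001, 0.002],
    [0.002, -0.001, 0.003],
    [0.002, -0.001, 0.003],
    [0.003, -0.002, 0.004],
    [0.003, -0.002, 0.004],
    [0.003, -0.002, 0.005],
    [0.003, -0.002, 0.005],
    [0.003, -0.002, 0.005]
  ]
}}

```text
time: 14.63
tool_pos: [0.4556, 0.3232, 0.1033]
tcp_rot: [-0.821, 2.581, 0.188]
wrist_force: [-0.6, 0.1, -0.1]
width: 0.998
```

Call:
{"method": "play_rows", "body": {
  "slide": [
    [0, 0, 0],
    [0, 0, 0],
    [0, 0, 0],
    [0, 0, 0],
    [0, 0, 0],
    [0, 0, 0],
    [0, 0, 0],
    [0, 0, 0]
  ],
  "delta_rot": [
    [0, 0, 0],
    [0, 0, 0],
    [0, 0, 0],
    [0, 0, 0],
    [0, 0, 0],
    [0, 0, 0],
    [0, 0, 0],
    [0, 0, 0]
  ],
  "hand": 0,
  "force": 50
}}

```text
time: 15.3
tool_pos: [0.4562, 0.3235, 0.1042]
tcp_rot: [-0.821, 2.579, 0.188]
wrist_force: [-0.5, -1.4, 4.9]
width: 0.645
```

```bash
python3 -c "
from h import *
err(*pick('to'))
p=read_camera('side')
for c,a,ce,zz,w in lids(p):print(c,a,ce,zz,w.mean(0).round(4))
plan([(pick('to',up=.09),6),(place(-.06,.105,'to',up=.07),12)])"
```

```text
err mm [0.3 0.8 0.1] rot [0. 0. 0.]
blue 96 [296.69791667 174.625     ] 0.17197653244079714 [ 0.6323 -0.0866  0.1697]
blue 249 [279.36546185 338.23694779] 0.08116747906217317 [0.5309 0.4222 0.0791]
orange 86 [347.90697674 130.68604651] 0.08336945576620436 [ 0.5403 -0.4423  0.0804]
orange 67 [226.25373134 198.56716418] 0.28756681957384184 [0.7576 0.1615 0.286 ]
orange 432 [295.56712963 244.78240741] 0.022207982318901642 [0.5917 0.0742 0.0197]
orange 159 [316.59748428 298.67295597] 0.15206626532655942 [0.4563 0.321  0.1499]
t 15.35 q [ 0.56 -0.06  2.3   0.06  0.45 -1.68] w 0.641 F [-0.1 -0.8  5.7]
{"slide": [[-0.6, -0.0, -1.4], [-1.3, -0.0, -2.7], [-1.9, -0.0, -4.1], [-2.6, -0.0, -5.4], [-3.2, -0.0, -6.8], [-3.8, -0.0, -8.1], [-3.9, -2.0, -8.1], [-3.9, -4.0, -8.1], [-4.0, -6.0, -8.1], [-4.1, -8.0, -8.0], [-4.1, -10.0, -8.0], [-4.2, -12.0, -8.0]], "delta_rot": [[0.0, 0.0, 0.0], [0.0, 0.0, 0.0], [0.0, 0.0, 0.0], [0.0, 0.0, 0.0], [0.0, 0.0, 0.0], [0.0, 0.0, 0.0], [0.03, 0.0, 0.061], [0.059, 0.0, 0.121], [0.088, 0.0, 0.182], [0.117, 0.0, 0.242], [0.147, 0.0, 0.303], [0.176, 0.0, 0.363]]}
{"slide": [[-4.2, -14.0, -8.0], [-4.3, -16.0, -8.0], [-4.3, -18.0, -7.9], [-4.4, -20.0, -7.9], [-4.4, -21.9, -7.9], [-4.5, -23.9, -7.9]], "delta_rot": [[0.205, 0.0, 0.424], [0.234, 0.0, 0.484], [0.264, 0.0, 0.545], [0.293, 0.0, 0.606], [0.322, 0.0, 0.666], [0.352, 0.0, 0.727]]}
```

Call:
{"method": "play_rows", "body": {
  "slide": [
    [-0.6, 0, -1.4],
    [-1.3, 0, -2.7],
    [-1.9, 0, -4.1],
    [-2.6, 0, -5.4],
    [-3.2, 0, -6.8],
    [-3.8, 0, -8.1],
    [-3.9, -2.0, -8.1],
    [-3.9, -4.0, -8.1],
    [-4.0, -6.0, -8.1],
    [-4.1, -8.0, -8.0],
    [-4.1, -10.0, -8.0],
    [-4.2, -12.0, -8.0]
  ],
  "delta_rot": [
    [0, 0, 0],
    [0, 0, 0],
    [0, 0, 0],
    [0, 0, 0],
    [0, 0, 0],
    [0, 0, 0],
    [0.03, 0, 0.061],
    [0.059, 0, 0.121],
    [0.088, 0, 0.182],
    [0.117, 0, 0.242],
    [0.147, 0, 0.303],
    [0.176, 0, 0.363]
  ]
}}

```text
time: 16.35
tool_pos: [0.5267, 0.2257, 0.192]
tcp_rot: [-0.282, 2.683, 0.062]
wrist_force: [-0.7, -0.2, -2.5]
width: 0.645
```

```bash
python3 -c "
from h import *
plan([(place(-.06,.105,'to',up=.07),7),(place(-.04,.105,'to',up=.04),3)])"
```

```text
t 16.35 q [ 0.41 -0.14  2.19 -0.14  0.66 -1.27] w 0.645 F [-0.7 -0.2 -2.5]
{"slide": [[-0.7, -1.5, 0.3], [-1.4, -3.1, 0.6], [-2.0, -4.6, 0.9], [-2.7, -6.1, 1.1], [-3.4, -7.7, 1.4], [-4.1, -9.2, 1.7], [-4.8, -10.7, 2.0], [-4.9, -11.0, 3.2], [-5.0, -11.2, 4.3], [-5.1, -11.5, 5.5]], "delta_rot": [[0.025, -0.001, 0.052], [0.049, -0.001, 0.103], [0.074, -0.002, 0.155], [0.098, -0.002, 0.207], [0.123, -0.003, 0.258], [0.148, -0.004, 0.31], [0.172, -0.004, 0.361], [0.172, -0.004, 0.361], [0.172, -0.004, 0.361], [0.172, -0.004, 0.361]]}
```

Call:
{"method": "play_rows", "body": {
  "slide": [
    [-0.7, -1.5, 0.3],
    [-1.4, -3.1, 0.6],
    [-2.0, -4.6, 0.9],
    [-2.7, -6.1, 1.1],
    [-3.4, -7.7, 1.4],
    [-4.1, -9.2, 1.7],
    [-4.8, -10.7, 2.0],
    [-4.9, -11.0, 3.2],
    [-5.0, -11.2, 4.3],
    [-5.1, -11.5, 5.2],
    [-5.1, -11.5, 5.2]
  ],
  "delta_rot": [
    [0.025, -0.001, 0.052],
    [0.049, -0.001, 0.103],
    [0.074, -0.002, 0.155],
    [0.098, -0.002, 0.207],
    [0.123, -0.003, 0.258],
    [0.148, -0.004, 0.31],
    [0.172, -0.004, 0.361],
    [0.172, -0.004, 0.361],
    [0.172, -0.004, 0.361],
    [0.172, -0.004, 0.361],
    [0.172, -0.004, 0.361]
  ]
}}

```text
time: 17.27
tool_pos: [0.6156, 0.1269, 0.1627]
tcp_rot: [0.255, 2.687, -0.061]
wrist_force: [-0.1, 0.0, -2.1]
width: 0.646
```

```bash
python3 -c "
from h import *
err(*place(-.04,.105,'to',up=.04))
for n in ('side','top'):
  p=read_camera(n);cv2.imwrite('pics/'+n+'5.png',p['image'][:,:,::-1])
  for c,a,ce,zz,w in lids(p):
    if .16<zz<.25:print(n,c,a,ce,zz,w.mean(0).round(4))
c=np.cos(PSI);s=np.sin(PSI);d=read_state()['tool_pos']-O;print('tcp rack',c*d[0]+s*d[1],-s*d[0]+c*d[1])
a=cv2.imread('pics/side5.png')[100:300,200:400];b=cv2.imread('pics/top5.png')[80:280,210:410]
cv2.imwrite('pics/c5.png',cv2.resize(np.hstack([a,b]),None,fx=2,fy=2,interpolation=2))
plan([(place(.027,.105,'to',up=.03),4),(place(.027,.105,'to',up=.014),3)])"
```

```text
err mm [-3.4 -0.9 -1.9] rot [-0.002 -0.006  0.002]
side blue 94 [296.80851064 174.61702128] 0.17251263338381922 [ 0.632  -0.0866  0.1698]
side orange 88 [278.32954545 217.14772727] 0.21047070762888248 [0.6223 0.1271 0.2087]
top blue 170 [347.63529412 162.21176471] 0.17223601720427956 [ 0.6302 -0.088   0.1705]
tcp rack -0.03775532214087575 0.10412199554226513
t 17.3667 q [ 0.27  0.02  2.09 -0.32  0.65 -0.89] w 0.643 F [-0.1  0.5 -1.4]
{"slide": [[-1.5, 0.0, 1.0], [-2.9, 0.0, 2.0], [-4.4, 0.1, 3.0], [-5.8, 0.1, 4.0], [-5.6, 0.1, 4.4], [-5.4, 0.1, 4.9], [-5.1, 0.1, 5.4]], "delta_rot": [[-0.0, -0.001, 0.0], [-0.0, -0.002, 0.001], [-0.001, -0.003, 0.001], [-0.001, -0.004, 0.002], [-0.001, -0.004, 0.002], [-0.001, -0.004, 0.002], [-0.001, -0.004, 0.002]]}
```

View pics/c5.png

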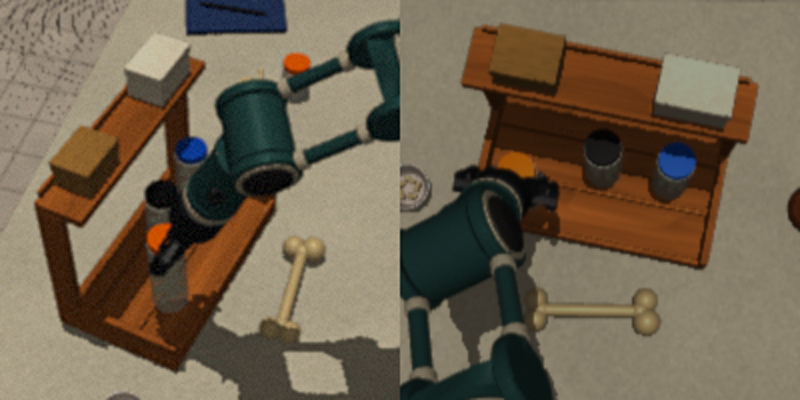

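Call:
{"method": "play_rows", "body": {
  "slide": [
    [-1.5, 0, 1.0],
    [-2.9, 0, 2.0],
    [-4.4, 0.1, 3.0],
    [-5.8, 0.1, 4.0],
    [-5.8, 0.1, 4.0],
    [-5.6, 0.1, 4.4],
    [-5.4, 0.1, 4.9],
    [-5.1, 0.1, 5.4],
    [-5.1, 0.1, 5.4],
    [-5.1, 0.1, 5.4]
  ],
  "delta_rot": [
    [0, -0.001, 0],
    [0, -0.002, 0.001],
    [-0.001, -0.003, 0.001],
    [-0.001, -0.004, 0.002],
    [-0.001, -0.004, 0.002],
    [-0.001, -0.004, 0.002],
    [-0.001, -0.004, 0.002],
    [-0.001, -0.004, 0.002],
    [-0.001, -0.004, 0.002],
    [-0.001, -0.004, 0.002]
  ]
}}

```text
time: 18.2
tool_pos: [0.6831, 0.1153, 0.1372]
tcp_rot: [0.257, 2.682, -0.059]
wrist_force: [-0.4, -0.4, -1.3]
width: 0.644
```

```bash
python3 -c "
from h import *
err(*place(.027,.105,'to'))
plan([(place(.027,.105,'to'),5)])"
```

```text
err mm [-1.6  0.3 12.6] rot [-0.    -0.002  0.   ]
t 18.2 q [ 0.22  0.17  1.99 -0.31  0.59 -0.94] w 0.644 F [-0.4 -0.4 -1.3]
{"slide": [[0.1, 0.0, 0.2], [0.2, 0.0, 0.5], [0.2, 0.0, 0.7], [0.3, 0.0, 1.0], [0.4, 0.0, 1.2]], "delta_rot": [[-0.0, -0.0, 0.0], [-0.0, -0.001, 0.0], [-0.0, -0.001, 0.0], [-0.0, -0.001, 0.0], [-0.0, -0.002, 0.0]]}
```

Call:
{"method": "play_rows", "body": {
  "slide": [
    [0.1, 0, 0.2],
    [0.2, 0, 0.5],
    [0.2, 0, 0.7],
    [0.3, 0, 1.0],
    [0.4, 0, 1.2],
    [0.4, 0, 1.2],
    [0.4, 0, 1.2],
    [0.4, 0, 1.2]
  ],
  "delta_rot": [
    [0, 0, 0],
    [0, -0.001, 0],
    [0, -0.001, 0],
    [0, -0.001, 0],
    [0, -0.002, 0],
    [0, -0.002, 0],
    [0, -0.002, 0],
    [0, -0.002, 0]
  ]
}}

```text
time: 18.87
tool_pos: [0.6846, 0.115, 0.1245]
tcp_rot: [0.257, 2.681, -0.059]
wrist_force: [0.6, 0.0, -2.7]
width: 0.643
```

Call:
{"method": "play_rows", "body": {
  "slide": [
    [0.05, 0, 0.1],
    [0.1, 0, 0.2],
    [0.1, 0, 0.2],
    [0.1, 0, 0.2]
  ],
  "delta_rot": [
    [0, 0, 0],
    [0, 0, 0],
    [0, 0, 0],
    [0, 0, 0]
  ]
}}

```text
time: 19.2
tool_pos: [0.6854, 0.1149, 0.1243]
tcp_rot: [0.257, 2.679, -0.059]
wrist_force: [-3.6, -0.2, 5.1]
width: 0.647
```

Contact; release and retreat.

Call:
{"method": "play_rows", "body": {
  "slide": [
    [0, 0, 0],
    [0, 0, 0],
    [0, 0, 0],
    [0, 0, 0],
    [0, 0, 0],
    [0, 0, 0]
  ],
  "delta_rot": [
    [0, 0, 0],
    [0, 0, 0],
    [0, 0, 0],
    [0, 0, 0],
    [0, 0, 0],
    [0, 0, 0]
  ],
  "hand": 1
}}

```text
time: 19.7
tool_pos: [0.6854, 0.1149, 0.1241]
tcp_rot: [0.256, 2.679, -0.06]
wrist_force: [-0.7, -0.3, -0.2]
width: 0.999
```

Call:
{"method": "play_rows", "body": {
  "slide": [
    [0, 0, -1],
    [0, 0, -2],
    [0, 0, -3.5],
    [0, 0, -5],
    [0, 0, -7],
    [0, 0, -9],
    [0, 0, -11],
    [0, 0, -13],
    [0, 0, -15]
  ],
  "delta_rot": [
    [0, 0, 0],
    [0, 0, 0],
    [0, 0, 0],
    [0, 0, 0],
    [0, 0, 0],
    [0, 0, 0],
    [0, 0, 0],
    [0, 0, 0],
    [0, 0, 0]
  ]
}}

```text
time: 20.45
tool_pos: [0.6203, 0.1277, 0.2613]
tcp_rot: [0.256, 2.677, -0.058]
wrist_force: [-0.4, 0.2, 0.3]
width: 1.002
```

```bash
python3 -c "
from h import *
c=np.cos(PSI);s=np.sin(PSI)
for n in ('side','top'):
  p=read_camera(n);cv2.imwrite('pics/'+n+'6.png',p['image'][:,:,::-1])
  for cc,a,ce,zz,w in lids(p):
    d=w.mean(0)-O
    print(n,cc,a,ce.round(1),zz.round(4),w.mean(0).round(4),'rack',(c*d[0]+s*d[1]).round(4),(-s*d[0]+c*d[1]).round(4))
a=cv2.imread('pics/side6.png')[100:300,200:400];b=cv2.imread('pics/top6.png')[80:280,210:410]
cv2.imwrite('pics/c6.png',cv2.resize(np.hstack([a,b]),None,fx=2,fy=2,interpolation=2))
plan([(pick('sb',back=.10),10)])"
```

```text
side blue 246 [279.4 338.2] 0.0813 [0.531  0.422  0.0793] rack -0.1774 0.3772
side orange 55 [349.9 130.6] 0.0818 [ 0.533  -0.446   0.0795] rack -0.0106 -0.4746
side orange 98 [264.  219.5] 0.172 [0.673  0.1157 0.1683] rack 0.0202 0.1034
side orange 100 [300.2 236.8] 0.0218 [0.5865 0.0411 0.02  ] rack -0.0507 0.0138
side orange 102 [286.  259.5] 0.023 [0.6046 0.1387 0.0199] rack -0.0514 0.113
top blue 170 [347.6 162.2] 0.1724 [ 0.6302 -0.088   0.1707] rack 0.0168 -0.1047
top blue 211 [171.6 199.9] 0.083 [0.53   0.4201 0.081 ] rack -0.178 0.3752
t 20.55 q [ 0.27 -0.07  1.98 -0.27  0.82 -0.97] w 1.0 F [0.3 0.4 0.7]
{"slide": [[2.1, 2.4, 0.5], [4.3, 4.8, 1.0], [6.4, 7.2, 1.5], [8.6, 9.6, 2.0], [10.7, 12.0, 2.5], [12.9, 14.4, 3.0], [15.0, 16.8, 3.5], [17.2, 19.2, 4.0], [19.3, 21.6, 4.5], [21.5, 24.0, 5.0]], "delta_rot": [[-0.038, 0.001, -0.077], [-0.075, 0.002, -0.155], [-0.113, 0.003, -0.232], [-0.15, 0.004, -0.31], [-0.188, 0.006, -0.387], [-0.225, 0.007, -0.465], [-0.263, 0.008, -0.542], [-0.3, 0.009, -0.62], [-0.338, 0.01, -0.697], [-0.375, 0.011, -0.775]]}
```

View pics/c6.png

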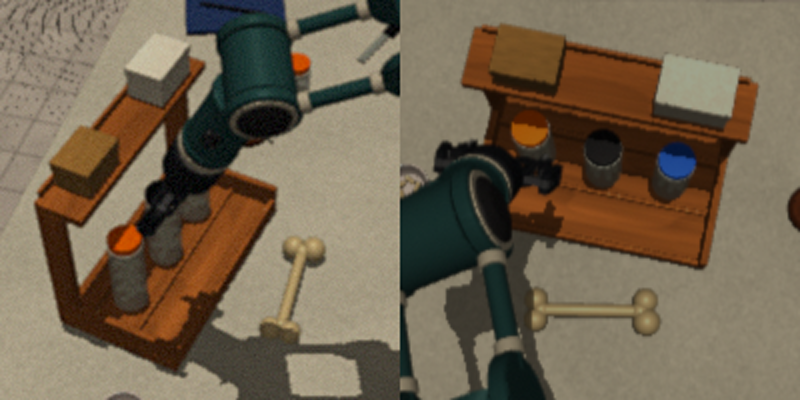

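```bash
cat >> h.py <<'E'
def lidcirc(p,xy,ztop,r=.026):
    v,u=np.mgrid[0:400,0:640];w,uv=cloud(p,np.c_[u.ravel(),v.ravel()])
    m=(abs(w[:,2]-ztop)<.009)&(np.hypot(w[:,0]-xy[0],w[:,1]-xy[1])<.045);w=w[m]
    if len(w)<30:return None
    h=cv2.convexHull((w[:,:2]*1e5).astype(np.int32)).reshape(-1,2)/1e5
    ctr,rad=cv2.minEnclosingCircle(h.astype(np.float32))
    d=np.array(ctr)-O[:2];c=np.cos(PSI);s=np.sin(PSI)
    return len(w),np.round(ctr,4),round(rad,4),"mean",w.mean(0).round(4),"rack",(c*d[0]+s*d[1]).round(4),(-s*d[0]+c*d[1]).round(4)
E
python3 -c "
from h import *
for n in('top','side'):
  p=read_camera(n)
  for nm,x,y in(('tb',.024,-.105),('old',.024,0),('to',.024,.105)): print(n,nm,lidcirc(p,rk(x,y,0),.17))
"
```

```text
top tb (281, array([ 0.6383, -0.0896]), 0.0264, 'mean', array([ 0.6373, -0.0891,  0.1704]), 'rack', np.float64(0.025), np.float64(-0.1048))
top old (278, array([0.6557, 0.0132]), 0.0262, 'mean', array([0.6548, 0.0131, 0.1704]), 'rack', np.float64(0.0226), np.float64(-0.0005))
top to (275, array([0.6811, 0.1151]), 0.027, 'mean', array([0.6794, 0.1151, 0.1702]), 'rack', np.float64(0.0282), np.float64(0.1044))
side tb None
side old (58, array([0.6569, 0.0172]), 0.0283, 'mean', array([0.6665, 0.0149, 0.1693]), 'rack', np.float64(0.023), np.float64(0.0036))
side to (207, array([0.6825, 0.1161]), 0.0299, 'mean', array([0.6802, 0.1178, 0.1695]), 'rack', np.float64(0.0294), np.float64(0.1056))
```

Call:
{"method": "play_rows", "body": {
  "slide": [
    [2.1, 2.4, 0],
    [4.3, 4.8, 0],
    [6.4, 7.2, 0],
    [8.6, 9.6, 0.5],
    [10.7, 12.0, 1],
    [12.9, 14.4, 2],
    [15.0, 16.8, 3],
    [17.2, 19.2, 4.0],
    [19.3, 21.6, 4.5],
    [21.5, 24.0, 5.0],
    [21.5, 24.0, 5.0],
    [21.5, 24.0, 5.0]
  ],
  "delta_rot": [
    [-0.038, 0.001, -0.077],
    [-0.075, 0.002, -0.155],
    [-0.113, 0.003, -0.232],
    [-0.15, 0.004, -0.31],
    [-0.188, 0.006, -0.387],
    [-0.225, 0.007, -0.465],
    [-0.263, 0.008, -0.542],
    [-0.3, 0.009, -0.62],
    [-0.338, 0.01, -0.697],
    [-0.375, 0.011, -0.775],
    [-0.375, 0.011, -0.775],
    [-0.375, 0.011, -0.775]
  ]
}}

```text
time: 21.65
tool_pos: [0.4967, 0.3953, 0.1177]
tcp_rot: [-0.895, 2.57, 0.203]
wrist_force: [0.4, -0.5, 0.2]
width: 0.994
```

```bash
python3 -c "
from h import *
for n in('top','side'):
  p=read_camera(n)
  for nm,x,y in(('tb',.024,-.105),('old',.024,0),('to',.024,.105)): print(n,nm,lidcirc(p,rk(x,y,0),.17))
  print(lidcirc(p,(.531,.421),.08))
plan([(pick('sb'),10)])
err(*pick('sb',back=.1))
"
```

```text
top tb (280, array([ 0.6382, -0.0897]), 0.0261, 'mean', array([ 0.6371, -0.0889,  0.1705]), 'rack', np.float64(0.0249), np.float64(-0.1049))
top old (281, array([0.6545, 0.0134]), 0.0273, 'mean', array([0.6546, 0.0133, 0.1703]), 'rack', np.float64(0.0214), np.float64(-0.0005))
top to (271, array([0.6812, 0.1153]), 0.0268, 'mean', array([0.6799, 0.1151, 0.1704]), 'rack', np.float64(0.0282), np.float64(0.1046))
(245, array([0.5313, 0.4206]), 0.0265, 'mean', array([0.5314, 0.4197, 0.0807]), 'rack', np.float64(-0.1768), np.float64(0.3758))
side tb (174, array([ 0.6387, -0.088 ]), 0.0283, 'mean', array([ 0.6366, -0.0862,  0.1693]), 'rack', np.float64(0.0252), np.float64(-0.1031))
side old (188, array([0.6529, 0.0133]), 0.03, 'mean', array([0.6547, 0.0156, 0.1692]), 'rack', np.float64(0.0198), np.float64(-0.001))
side to (221, array([0.6808, 0.1166]), 0.0294, 'mean', array([0.6796, 0.1175, 0.1689]), 'rack', np.float64(0.0276), np.float64(0.1057))
(298, array([0.532 , 0.4209]), 0.0272, 'mean', array([0.531 , 0.4226, 0.079 ]), 'rack', np.float64(-0.1763), np.float64(0.3763))
t 21.75 q [ 0.62  0.07  2.14  0.05  0.5  -1.66] w 1.004 F [-0.1  0.5  0.2]
{"slide": [[-0.1, 0.0, 1.0], [-0.1, 0.0, 1.9], [-0.2, 0.0, 2.9], [-0.2, 0.0, 3.8], [-0.3, 0.0, 4.8], [-0.3, 0.0, 5.8], [-0.4, 0.0, 6.7], [-0.4, 0.0, 7.7], [-0.5, 0.0, 8.6], [-0.6, 0.0, 9.6]], "delta_rot": [[0.0, -0.001, -0.0], [0.0, -0.001, -0.0], [0.0, -0.002, -0.001], [0.0, -0.003, -0.001], [0.001, -0.004, -0.001], [0.001, -0.004, -0.001], [0.001, -0.005, -0.001], [0.001, -0.006, -0.002], [0.001, -0.007, -0.002], [0.001, -0.007, -0.002]]}
err mm [-1.8 -1.9 -5.8] rot [ 0.001 -0.007 -0.002]
```

Call:
{"method": "play_rows", "body": {
  "slide": [
    [-0.1, 0, 1.0],
    [-0.1, 0, 1.9],
    [-0.2, 0, 2.9],
    [-0.2, 0, 3.8],
    [-0.3, 0, 4.8],
    [-0.3, 0, 5.8],
    [-0.4, 0, 6.7],
    [-0.4, 0, 7.7],
    [-0.5, 0, 8.6],
    [-0.6, 0, 9.6],
    [-0.6, 0, 9.6],
    [-0.6, 0, 9.6]
  ],
  "delta_rot": [
    [0, -0.001, 0],
    [0, -0.001, 0],
    [0, -0.002, -0.001],
    [0, -0.003, -0.001],
    [0.001, -0.004, -0.001],
    [0.001, -0.004, -0.001],
    [0.001, -0.005, -0.001],
    [0.001, -0.006, -0.002],
    [0.001, -0.007, -0.002],
    [0.001, -0.007, -0.002],
    [0.001, -0.007, -0.002],
    [0.001, -0.007, -0.002]
  ]
}}

```text
time: 22.75
tool_pos: [0.5348, 0.4242, 0.0352]
tcp_rot: [-0.892, 2.56, 0.204]
wrist_force: [-1.5, 0.4, 0.7]
width: 0.999
```

Call:
{"method": "play_rows", "body": {
  "slide": [
    [0, 0, 0],
    [0, 0, 0],
    [0, 0, 0],
    [0, 0, 0],
    [0, 0, 0],
    [0, 0, 0],
    [0, 0, 0],
    [0, 0, 0]
  ],
  "delta_rot": [
    [0, 0, 0],
    [0, 0, 0],
    [0, 0, 0],
    [0, 0, 0],
    [0, 0, 0],
    [0, 0, 0],
    [0, 0, 0],
    [0, 0, 0]
  ],
  "hand": 0,
  "force": 50
}}

```text
time: 23.42
tool_pos: [0.5351, 0.4245, 0.0361]
tcp_rot: [-0.892, 2.559, 0.204]
wrist_force: [-1.7, -1.0, 6.0]
width: 0.643
```

```bash
python3 -c "
from h import *
err(*pick('sb'))
for n in('top','side'):
  p=read_camera(n)
  for nm,x,y in(('tb',.024,-.105),('old',.024,0),('to',.024,.105)): print(n,nm,lidcirc(p,rk(x,y,0),.17))
  cv2.imwrite('pics/'+n+'7.png',p['image'][:,:,::-1])
a=cv2.imread('pics/side7.png')[180:380,200:400];b=cv2.imread('pics/top7.png')[130:330,110:310]
cv2.imwrite('pics/c7.png',cv2.resize(np.hstack([a,b]),None,fx=2,fy=2,interpolation=2))
x=np.array([.43,.14,.046+.12]);
plan([(pick('sb',up=.11),6),((x,Rt(TH,.2)),14),(place(-.10,-.105,'sb',up=.09),10)])"
```

```text
err mm [ 0.7  0.3 -0. ] rot [ 0.    -0.001 -0.   ]
top tb (276, array([ 0.6377, -0.0896]), 0.0261, 'mean', array([ 0.6375, -0.089 ,  0.1705]), 'rack', np.float64(0.0245), np.float64(-0.1048))
top old (281, array([0.6544, 0.0123]), 0.0273, 'mean', array([0.6546, 0.0133, 0.1703]), 'rack', np.float64(0.0215), np.float64(-0.0017))
top to (277, array([0.6804, 0.1157]), 0.0267, 'mean', array([0.6796, 0.115 , 0.1701]), 'rack', np.float64(0.0274), np.float64(0.1048))
side tb (170, array([ 0.637 , -0.0892]), 0.0283, 'mean', array([ 0.6366, -0.0872,  0.1692]), 'rack', np.float64(0.0237), np.float64(-0.1046))
side old (186, array([0.6549, 0.013 ]), 0.0285, 'mean', array([0.6548, 0.0152, 0.169 ]), 'rack', np.float64(0.0219), np.float64(-0.0009))
side to (212, array([0.6798, 0.1163]), 0.0279, 'mean', array([0.6796, 0.1169, 0.1692]), 'rack', np.float64(0.0267), np.float64(0.1053))
t 23.5167 q [ 0.62  0.27  2.09  0.06  0.33 -1.67] w 0.644 F [-2.2 -2.6  5.8]
{"slide": [[-0.8, 0.0, -1.7], [-1.6, 0.0, -3.3], [-2.4, 0.0, -5.0], [-3.1, 0.0, -6.6], [-3.9, 0.0, -8.3], [-4.7, 0.0, -9.9], [-3.1, -1.1, -10.8
[... 551 characters left out ...]
.0, -21.9], [18.3, -18.1, -22.1], [19.0, -20.3, -22.3], [19.6, -22.4, -22.4], [20.2, -24.6, -22.6]], "delta_rot": [[0.103, -0.001, 0.212], [0.117, -0.001, 0.242], [0.132, -0.001, 0.273], [0.146, -0.001, 0.303], [0.161, -0.001, 0.333], [0.176, -0.001, 0.363], [0.19, -0.001, 0.394], [0.205, -0.001, 0.424], [0.222, -0.001, 0.459], [0.239, -0.001, 0.494], [0.256, -0.001, 0.53], [0.273, -0.001, 0.565]]}
{"slide": [[20.8, -26.8, -22.8], [21.4, -28.9, -23.0], [22.0, -31.1, -23.2], [22.6, -33.2, -23.4], [23.2, -35.4, -23.6], [23.8, -37.6, -23.7]], "delta_rot": [[0.29, -0.001, 0.6], [0.307, -0.001, 0.635], [0.324, -0.001, 0.67], [0.341, -0.001, 0.706], [0.358, -0.001, 0.741], [0.375, -0.001, 0.776]]}
```

View pics/c7.png

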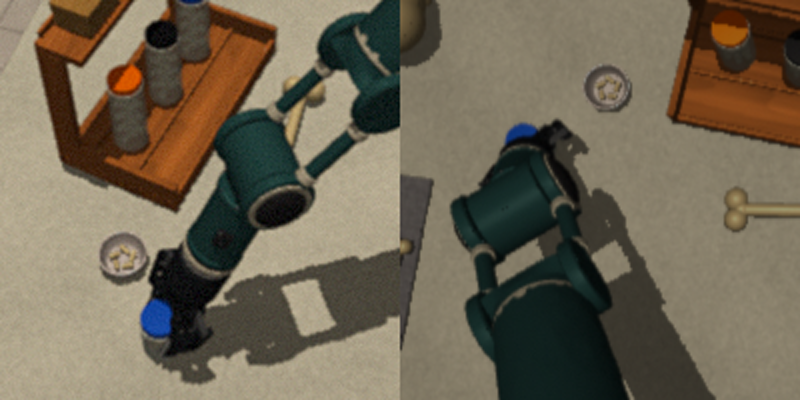

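```bash
python3 -c "
from h import *
plan([(pick('sb',up=.11),6),(place(-.10,-.105,'sb',up=.08),22)])"
```

```text
t 23.5167 q [ 0.62  0.27  2.09  0.06  0.33 -1.67] w 0.644 F [-2.2 -2.6  5.8]
{"slide": [[-0.8, 0.0, -1.7], [-1.6, 0.0, -3.3], [-2.4, 0.0, -5.0], [-3.1, 0.0, -6.6], [-3.9, 0.0, -8.3], [-4.7, 0.0, -9.9], [-3.4, -1.7, -10.5], [-2.1, -3.4, -11.1], [-0.8, -5.1, -11.7], [0.5, -6.8, -12.3], [1.9, -8.5, -12.9], [3.2, -10.2, -13.5]], "delta_rot": [[0.0, -0.0, -0.0], [0.0, -0.0, -0.0], [0.0, -0.0, -0.0], [0.0, -0.0, -0.0], [0.0, -0.001, -0.0], [0.0, -0.001, -0.0], [0.017, -0.001, 0.035], [0.034, -0.001, 0.07], [0.051, -0.001, 0.106], [0.068, -0.001, 0.141], [0.085, -0.001, 0.176], [0.102, -0.001, 0.212]]}
{"slide": [[4.5, -11.9, -14.0], [5.8, -13.6, -14.6], [7.1, -15.4, -15.2], [8.4, -17.1, -15.8], [9.7, -18.8, -16.4], [11.1, -20.5, -17.0], [12.4, -22.2, -17.6], [13.7, -23.9, -18.1], [15.0, -25.6, -18.7], [16.3, -27.3, -19.3], [17.6, -29.0, -19.9], [18.9, -30.7, -20.5]], "delta_rot": [[0.119, -0.001, 0.247], [0.136, -0.001, 0.282], [0.153, -0.001, 0.317], [0.17, -0.001, 0.353], [0.188, -0.001, 0.388], [0.205, -0.001, 0.423], [0.222, -0.001, 0.459], [0.239, -0.001, 0.494], [0.256, -0.001, 0.529], [0.273, -0.001, 0.564], [0.29, -0.001, 0.6], [0.307, -0.001, 0.635]]}
{"slide": [[20.3, -32.4, -21.1], [21.6, -34.1, -21.7], [22.9, -35.9, -22.3], [24.2, -37.6, -22.8]], "delta_rot": [[0.324, -0.001, 0.67], [0.341, -0.001, 0.706], [0.358, -0.001, 0.741], [0.375, -0.001, 0.776]]}
```

Call:
{"method": "play_rows", "body": {
  "slide": [
    [-0.8, 0, -1.7],
    [-1.6, 0, -3.3],
    [-2.4, 0, -5.0],
    [-3.1, 0, -6.6],
    [-3.9, 0, -8.3],
    [-4.7, 0, -9.9],
    [-3.4, -1.7, -10.5],
    [-2.1, -3.4, -11.1],
    [-0.8, -5.1, -11.7],
    [0.5, -6.8, -12.3],
    [1.9, -8.5, -12.9],
    [3.2, -10.2, -13.5]
  ],
  "delta_rot": [
    [0, 0, 0],
    [0, 0, 0],
    [0, 0, 0],
    [0, 0, 0],
    [0, -0.001, 0],
    [0, -0.001, 0],
    [0.017, -0.001, 0.035],
    [0.034, -0.001, 0.07],
    [0.051, -0.001, 0.106],
    [0.068, -0.001, 0.141],
    [0.085, -0.001, 0.176],
    [0.102, -0.001, 0.212]
  ]
}}

```text
time: 24.52
tool_pos: [0.5289, 0.2887, 0.1425]
tcp_rot: [-0.581, 2.638, 0.133]
wrist_force: [-0.4, -0.7, -1.2]
width: 0.644
```

```bash
python3 -c "
from h import *
plan([(place(-.10,-.105,'sb',up=.08),12)])"
```

```text
t 24.5167 q [ 0.47 -0.03  2.19 -0.03  0.54 -1.52] w 0.644 F [-0.4 -0.7 -1.2]
{"slide": [[1.2, -2.7, -0.5], [2.4, -5.3, -1.0], [3.6, -8.0, -1.6], [4.8, -10.6, -2.1], [6.0, -13.3, -2.6], [7.2, -16.0, -3.1], [8.4, -18.6, -3.7], [9.6, -21.3, -4.2], [10.8, -23.9, -4.7], [12.0, -26.6, -5.2], [13.2, -29.2, -5.8], [14.4, -31.9, -6.3]], "delta_rot": [[0.023, -0.0, 0.047], [0.045, -0.0, 0.094], [0.068, -0.001, 0.141], [0.091, -0.001, 0.188], [0.113, -0.001, 0.235], [0.136, -0.001, 0.281], [0.158, -0.001, 0.328], [0.181, -0.001, 0.375], [0.204, -0.002, 0.422], [0.226, -0.002, 0.469], [0.249, -0.002, 0.516], [0.272, -0.002, 0.563]]}
```

Call:
{"method": "play_rows", "body": {
  "slide": [
    [1.2, -2.7, -0.5],
    [2.4, -5.3, -1.0],
    [3.6, -8.0, -1.6],
    [4.8, -10.6, -2.1],
    [6.0, -13.3, -2.6],
    [7.2, -16.0, -3.1],
    [8.4, -18.6, -3.7],
    [9.6, -21.3, -4.2],
    [10.8, -23.9, -4.7],
    [12.0, -26.6, -5.2],
    [13.2, -29.2, -5.8],
    [14.4, -31.9, -6.3]
  ],
  "delta_rot": [
    [0.023, 0, 0.047],
    [0.045, 0, 0.094],
    [0.068, -0.001, 0.141],
    [0.091, -0.001, 0.188],
    [0.113, -0.001, 0.235],
    [0.136, -0.001, 0.281],
    [0.158, -0.001, 0.328],
    [0.181, -0.001, 0.375],
    [0.204, -0.002, 0.422],
    [0.226, -0.002, 0.469],
    [0.249, -0.002, 0.516],
    [0.272, -0.002, 0.563]
  ]
}}

```text
time: 25.52
tool_pos: [0.5193, -0.068, 0.1361]
tcp_rot: [0.261, 2.682, -0.06]
wrist_force: [0.5, 0.3, -2.1]
width: 0.643
```

```bash
python3 -c "
from h import *
err(*place(-.10,-.105,'sb',up=.08))
plan([(place(-.052,-.105,'sb',up=.05),5),(place(-.052,-.105,'sb',up=.015),4)])"
```

```text
err mm [-0.9 -1.  -0.5] rot [-0.001 -0.001 -0.003]
t 25.5167 q [-0.17 -0.19  2.34 -0.02  0.54 -1.53] w 0.643 F [ 0.5  0.3 -2.1]
{"slide": [[-0.6, 0.0, 1.0], [-1.2, 0.1, 1.9], [-1.9, 0.1, 2.9], [-2.5, 0.1, 3.8], [-3.1, 0.1, 4.8], [-2.7, 0.1, 5.6], [-2.3, 0.1, 6.3], [-2.0, 0.1, 7.1], [-1.6, 0.1, 7.9]], "delta_rot": [[-0.0, -0.0, -0.001], [-0.001, -0.001, -0.001], [-0.001, -0.001, -0.002], [-0.001, -0.001, -0.002], [-0.001, -0.001, -0.003], [-0.001, -0.001, -0.003], [-0.001, -0.001, -0.003], [-0.001, -0.001, -0.003], [-0.001, -0.001, -0.003]]}
```

Call:
{"method": "play_rows", "body": {
  "slide": [
    [-0.6, 0, 1.0],
    [-1.2, 0.1, 1.9],
    [-1.9, 0.1, 2.9],
    [-2.5, 0.1, 3.8],
    [-3.1, 0.1, 4.8],
    [-3.1, 0.1, 4.8],
    [-2.7, 0.1, 5.6],
    [-2.3, 0.1, 6.3],
    [-2.0, 0.1, 7.1],
    [-1.6, 0.1, 7.9],
    [-1.6, 0.1, 7.9],
    [-1.6, 0.1, 7.9]
  ],
  "delta_rot": [
    [0, 0, -0.001],
    [-0.001, -0.001, -0.001],
    [-0.001, -0.001, -0.002],
    [-0.001, -0.001, -0.002],
    [-0.001, -0.001, -0.003],
    [-0.001, -0.001, -0.003],
    [-0.001, -0.001, -0.003],
    [-0.001, -0.001, -0.003],
    [-0.001, -0.001, -0.003],
    [-0.001, -0.001, -0.003],
    [-0.001, -0.001, -0.003],
    [-0.001, -0.001, -0.003]
  ]
}}

```text
time: 26.52
tool_pos: [0.566, -0.0761, 0.0704]
tcp_rot: [0.256, 2.684, -0.059]
wrist_force: [0.3, -0.7, -1.2]
width: 0.641
```

```bash
python3 -c "
from h import *
err(*place(-.052,-.105,'sb'))
for n in('top','side'):
  p=read_camera(n)
  for nm,x,y in(('tb',.024,-.105),): print(n,nm,lidcirc(p,rk(x,y,0),.17))
  print(lidcirc(p,rk(-.052,-.105,0),.115))
  cv2.imwrite('pics/'+n+'8.png',p['image'][:,:,::-1])
a=cv2.imread('pics/side8.png')[100:300,200:400];b=cv2.imread('pics/top8.png')[80:280,210:410]
cv2.imwrite('pics/c8.png',cv2.resize(np.hstack([a,b]),None,fx=2,fy=2,interpolation=2))
plan([(place(-.052,-.105,'sb'),5)])"
```

```text
err mm [-1.3 -0.  13.8] rot [-0.    -0.003  0.001]
top tb (277, array([ 0.6382, -0.0896]), 0.0262, 'mean', array([ 0.6375, -0.0891,  0.1701]), 'rack', np.float64(0.025), np.float64(-0.1048))
(174, array([ 0.5531, -0.0737]), 0.0438, 'mean', array([ 0.5665, -0.0755,  0.1153]), 'rack', np.float64(-0.0616), np.float64(-0.1053))
side tb (171, array([ 0.6344, -0.09  ]), 0.0285, 'mean', array([ 0.6367, -0.0868,  0.1693]), 'rack', np.float64(0.0213), np.float64(-0.1059))
(89, array([ 0.5537, -0.0706]), 0.0353, 'mean', array([ 0.5697, -0.0718,  0.1154]), 'rack', np.float64(-0.0617), np.float64(-0.1022))
t 26.6167 q [-0.17  0.02  2.3  -0.02  0.37 -1.53] w 0.646 F [-0.5  1.  -0.4]
{"slide": [[0.1, 0.0, 0.3], [0.3, 0.0, 0.6], [0.4, 0.0, 0.8], [0.5, 0.0, 1.1], [0.7, 0.0, 1.4]], "delta_rot": [[-0.0, -0.0, 0.0], [-0.0, -0.0, 0.0], [-0.0, -0.0, 0.0], [-0.0, -0.0, 0.0], [-0.0, -0.0, 0.001]]}
```

View pics/c8.png

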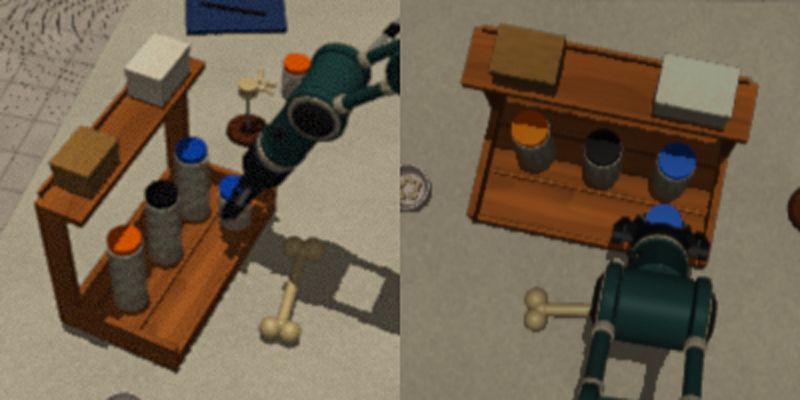

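Call:
{"method": "play_rows", "body": {
  "slide": [
    [0.1, 0, 0.3],
    [0.3, 0, 0.6],
    [0.4, 0, 0.8],
    [0.5, 0, 1.1],
    [0.6, 0, 1.3],
    [0.6, 0, 1.4],
    [0.6, 0, 1.5],
    [0.6, 0, 1.5]
  ],
  "delta_rot": [
    [0, 0, 0],
    [0, 0, 0],
    [0, 0, 0],
    [0, 0, 0],
    [0, 0, 0],
    [0, 0, 0],
    [0, 0, 0],
    [0, 0, 0]
  ]
}}

```text
time: 27.28
tool_pos: [0.5689, -0.0767, 0.0561]
tcp_rot: [0.256, 2.68, -0.06]
wrist_force: [-0.6, 0.1, -1.0]
width: 0.644
```

Call:
{"method": "play_rows", "body": {
  "slide": [
    [0, 0, 0.1],
    [0.1, 0, 0.2],
    [0.1, 0, 0.2],
    [0.1, 0, 0.2]
  ],
  "delta_rot": [
    [0, 0, 0],
    [0, 0, 0],
    [0, 0, 0],
    [0, 0, 0]
  ]
}}

```text
time: 27.62
tool_pos: [0.5701, -0.077, 0.0561]
tcp_rot: [0.256, 2.677, -0.06]
wrist_force: [-9.3, 1.3, 12.9]
width: 0.642
```

Call:
{"method": "play_rows", "body": {
  "slide": [
    [0, 0, 0],
    [0, 0, 0],
    [0, 0, 0],
    [0, 0, 0],
    [0, 0, 0],
    [0, 0, 0]
  ],
  "delta_rot": [
    [0, 0, 0],
    [0, 0, 0],
    [0, 0, 0],
    [0, 0, 0],
    [0, 0, 0],
    [0, 0, 0]
  ],
  "hand": 1
}}

```text
time: 28.12
tool_pos: [0.57, -0.0769, 0.0557]
tcp_rot: [0.256, 2.678, -0.06]
wrist_force: [0.5, 0.3, 0.3]
width: 1.002
```

Call:
{"method": "play_rows", "body": {
  "slide": [
    [0, 0, -1],
    [0, 0, -2],
    [0, 0, -3.5],
    [0, 0, -5],
    [0, 0, -7],
    [0, 0, -9],
    [0, 0, -11],
    [0, 0, -13]
  ],
  "delta_rot": [
    [0, 0, 0],
    [0, 0, 0],
    [0, 0, 0],
    [0, 0, 0],
    [0, 0, 0],
    [0, 0, 0],
    [0, 0, 0],
    [0, 0, 0]
  ]
}}

```text
time: 28.78
tool_pos: [0.5133, -0.0659, 0.1744]
tcp_rot: [0.256, 2.677, -0.06]
wrist_force: [1.4, -0.6, 0.2]
width: 1.0
```

```bash
python3 -c "
from h import *
for n in('top','side'):
  p=read_camera(n)
  print(n,lidcirc(p,rk(-.052,-.105,0),.10)); print(lidcirc(p,rk(.024,-.105,0),.17));print(lidcirc(p,(.54,-.4445),.08))
plan([(pick('so',back=.10),16)])"
```

```text
top (254, array([ 0.5649, -0.0758]), 0.0263, 'mean', array([ 0.5646, -0.0754,  0.1005]), 'rack', np.float64(-0.0496), np.float64(-0.1052))
(275, array([ 0.6379, -0.089 ]), 0.0261, 'mean', array([ 0.6376, -0.0891,  0.1704]), 'rack', np.float64(0.0245), np.float64(-0.1042))
(256, array([ 0.5402, -0.4421]), 0.0266, 'mean', array([ 0.54  , -0.4418,  0.0804]), 'rack', np.float64(-0.0044), np.float64(-0.4695))
side (174, array([ 0.5615, -0.076 ]), 0.0289, 'mean', array([ 0.5637, -0.0735,  0.0993]), 'rack', np.float64(-0.053), np.float64(-0.1059))
(169, array([ 0.6393, -0.0891]), 0.0288, 'mean', array([ 0.6373, -0.0874,  0.1688]), 'rack', np.float64(0.0259), np.float64(-0.1041))
(112, array([ 0.5444, -0.4454]), 0.0315, 'mean', array([ 0.5399, -0.4407,  0.0796]), 'rack', np.float64(0.0004), np.float64(-0.4719))
t 28.8833 q [-0.17 -0.26  2.32 -0.02  0.63 -1.54] w 1.0 F [0.2 0.9 0.5]
{"slide": [[-0.2, -2.2, 0.5], [-0.4, -4.4, 0.9], [-0.6, -6.5, 1.4], [-0.8, -8.7, 1.8], [-1.0, -10.9, 2.3], [-1.2, -13.1, 2.8], [-1.4, -15.2, 3.2], [-1.6, -17.4, 3.7], [-1.8, -19.6, 4.1], [-2.0, -21.8, 4.6], [-2.2, -23.9, 5.1], [-2.4, -26.1, 5.5]], "delta_rot": [[0.014, 0.001, 0.028], [0.027, 0.001, 0.056], [0.041, 0.002, 0.084], [0.055, 0.003, 0.112], [0.068, 0.003, 0.14], [0.082, 0.004, 0.168], [0.096, 0.005, 0.196], [0.109, 0.006, 0.224], [0.123, 0.006, 0.252], [0.137, 0.007, 0.28], [0.15, 0.008, 0.308], [0.164, 0.008, 0.336]]}
{"slide": [[-2.6, -28.3, 6.0], [-2.8, -30.5, 6.4], [-3.0, -32.6, 6.9], [-3.2, -34.8, 7.4]], "delta_rot": [[0.178, 0.009, 0.364], [0.191, 0.01, 0.391], [0.205, 0.01, 0.419], [0.219, 0.011, 0.447]]}
```

Call:
{"method": "play_rows", "body": {
  "slide": [
    [-0.2, -2.2, 0],
    [-0.4, -4.4, 0],
    [-0.6, -6.5, 0],
    [-0.8, -8.7, 0],
    [-1.0, -10.9, 0],
    [-1.2, -13.1, 0],
    [-1.4, -15.2, 0],
    [-1.6, -17.4, 0],
    [-1.8, -19.6, 0],
    [-2.0, -21.8, 0.5],
    [-2.2, -23.9, 1.0],
    [-2.4, -26.1, 2.0]
  ],
  "delta_rot": [
    [0.014, 0.001, 0.028],
    [0.027, 0.001, 0.056],
    [0.041, 0.002, 0.084],
    [0.055, 0.003, 0.112],
    [0.068, 0.003, 0.14],
    [0.082, 0.004, 0.168],
    [0.096, 0.005, 0.196],
    [0.109, 0.006, 0.224],
    [0.123, 0.006, 0.252],
    [0.137, 0.007, 0.28],
    [0.15, 0.008, 0.308],
    [0.164, 0.008, 0.336]
  ]
}}

```text
time: 29.88
tool_pos: [0.4959, -0.3296, 0.1709]
tcp_rot: [0.755, 2.592, -0.174]
wrist_force: [-0.1, 0.2, -0.1]
width: 1.002
```

```bash
sed -i 's/so=(.5400,-.4445)/so=(.5400,-.4425)/' h.py; python3 -c "
from h import *
p=read_camera('top');T=p['world_from_camera']
v,u=np.mgrid[0:400,0:640];w,uv=cloud(p,np.c_[u.ravel(),v.ravel()])
m=(w[:,2]>.05)&(w[:,2]<.13)&(np.hypot(w[:,0]-.608,w[:,1]+.321)<.075)
a=w[m];i=np.argsort(a[:,1]);print(m.sum(),a[i[:6]].round(3),a[np.argsort(a[:,0])[:6]].round(3),a.mean(0))
cv2.imwrite('pics/t9.png',cv2.resize(p['image'][130:290,330:530,::-1],None,fx=3,fy=3,interpolation=2))
plan([(pick('so',back=.10),8)])"
```

```text
261 [[ 0.589 -0.362  0.117]
 [ 0.591 -0.361  0.121]
 [ 0.588 -0.358  0.122]
 [ 0.591 -0.358  0.123]
 [ 0.586 -0.356  0.118]
 [ 0.588 -0.356  0.119]] [[ 0.552 -0.303  0.122]
 [ 0.553 -0.307  0.119]
 [ 0.555 -0.303  0.123]
 [ 0.555 -0.306  0.122]
 [ 0.556 -0.309  0.121]
 [ 0.556 -0.342  0.105]] [ 0.58997541 -0.32043532  0.11869386]
t 29.9333 q [-0.65 -0.08  2.18  0.07  0.59 -1.7 ] w 1.002 F [ 1.3 -2.  -0.3]
{"slide": [[-0.4, -0.8, 0.8], [-0.8, -1.6, 1.6], [-1.3, -2.4, 2.4], [-1.7, -3.2, 3.2], [-2.1, -4.0, 4.0], [-2.5, -4.9, 4.8], [-2.9, -5.7, 5.6], [-3.3, -6.5, 6.4]], "delta_rot": [[0.006, 0.0, 0.013], [0.013, 0.001, 0.027], [0.019, 0.001, 0.04], [0.025, 0.002, 0.053], [0.032, 0.002, 0.066], [0.038, 0.003, 0.08], [0.045, 0.003, 0.093], [0.051, 0.004, 0.106]]}
```

View pics/t9.png

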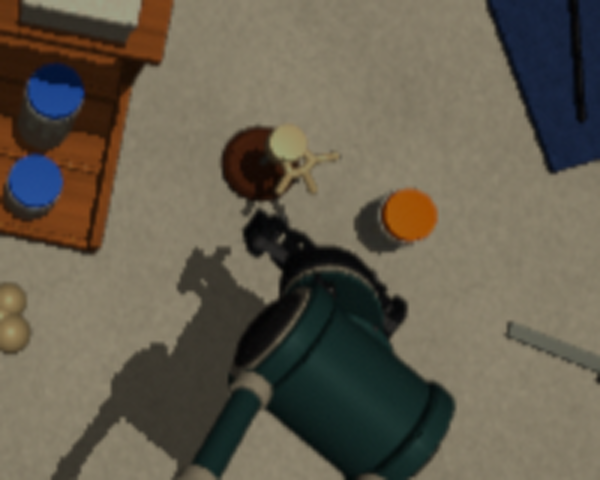

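Call:
{"method": "play_rows", "body": {
  "slide": [
    [-0.4, -1.6, 0],
    [-0.8, -3.2, 0],
    [-1.7, -4.9, 0.5],
    [-2.1, -6.5, 1.5],
    [-2.5, -6.5, 3],
    [-2.9, -6.5, 4.5],
    [-3.3, -6.5, 6.0],
    [-3.3, -6.5, 6.4],
    [-3.3, -6.5, 6.4]
  ],
  "delta_rot": [
    [0.006, 0, 0.013],
    [0.013, 0.001, 0.027],
    [0.019, 0.001, 0.04],
    [0.025, 0.002, 0.053],
    [0.032, 0.002, 0.066],
    [0.038, 0.003, 0.08],
    [0.045, 0.003, 0.093],
    [0.051, 0.004, 0.106],
    [0.051, 0.004, 0.106]
  ]
}}

```text
time: 30.68
tool_pos: [0.5089, -0.417, 0.1236]
tcp_rot: [0.913, 2.556, -0.207]
wrist_force: [-0.3, -0.3, -0.2]
width: 0.998
```

```bash
python3 -c "
from h import *
p=read_camera('top')
cv2.imwrite('pics/t10.png',cv2.resize(p['image'][130:290,330:530,::-1],None,fx=3,fy=3,interpolation=2))
err(*pick('so',back=.10))
plan([(pick('so'),10)])"
```

```text
err mm [-1.   0.8 -1.6] rot [ 0.    -0.003  0.001]
t 30.7333 q [-0.74  0.1   2.09  0.04  0.5  -1.65] w 0.996 F [-0.1  0.5  0.1]
{"slide": [[-0.0, -0.0, 1.0], [-0.0, -0.0, 2.0], [-0.1, -0.0, 3.0], [-0.1, -0.0, 4.0], [-0.1, -0.0, 5.0], [-0.1, -0.0, 5.9], [-0.2, -0.0, 6.9], [-0.2, -0.0, 7.9], [-0.2, -0.0, 8.9], [-0.2, -0.0, 9.9]], "delta_rot": [[0.0, -0.0, 0.0], [0.0, -0.001, 0.0], [0.0, -0.001, 0.0], [0.0, -0.001, 0.0], [0.0, -0.001, 0.0], [0.0, -0.002, 0.001], [0.0, -0.002, 0.001], [0.0, -0.002, 0.001], [0.0, -0.003, 0.001], [0.0, -0.003, 0.001]]}
```

View pics/t10.png

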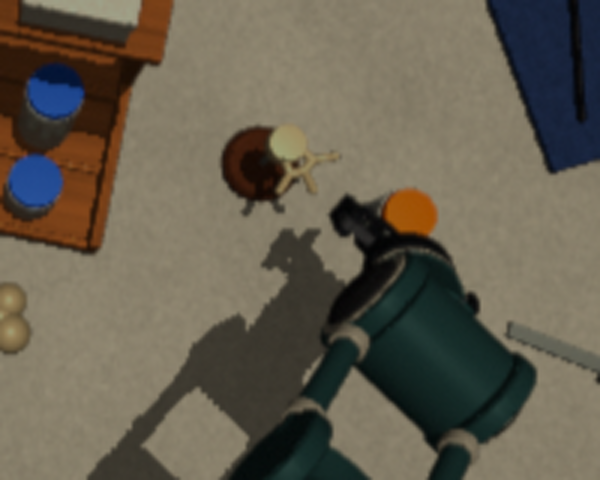

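Call:
{"method": "play_rows", "body": {
  "slide": [
    [0, 0, 1.0],
    [0, 0, 2.0],
    [-0.1, 0, 3.0],
    [-0.1, 0, 4.0],
    [-0.1, 0, 5.0],
    [-0.1, 0, 6.0],
    [-0.2, 0, 7.0],
    [-0.2, 0, 8.0],
    [-0.2, 0, 9.0],
    [-0.2, 0, 9.9],
    [-0.2, 0, 9.9],
    [-0.2, 0, 9.9]
  ],
  "delta_rot": [
    [0, 0, 0],
    [0, -0.001, 0],
    [0, -0.001, 0],
    [0, -0.001, 0],
    [0, -0.001, 0],
    [0, -0.002, 0.001],
    [0, -0.002, 0.001],
    [0, -0.002, 0.001],
    [0, -0.003, 0.001],
    [0, -0.003, 0.001],
    [0, -0.003, 0.001],
    [0, -0.003, 0.001]
  ]
}}

```text
time: 31.73
tool_pos: [0.5433, -0.4451, 0.0351]
tcp_rot: [0.913, 2.553, -0.208]
wrist_force: [0.1, -0.3, -0.3]
width: 1.001
```

Call:
{"method": "play_rows", "body": {
  "slide": [
    [0, 0, 0],
    [0, 0, 0],
    [0, 0, 0],
    [0, 0, 0],
    [0, 0, 0],
    [0, 0, 0],
    [0, 0, 0],
    [0, 0, 0]
  ],
  "delta_rot": [
    [0, 0, 0],
    [0, 0, 0],
    [0, 0, 0],
    [0, 0, 0],
    [0, 0, 0],
    [0, 0, 0],
    [0, 0, 0],
    [0, 0, 0]
  ],
  "hand": 0,
  "force": 50
}}

```text
time: 32.4
tool_pos: [0.5436, -0.4454, 0.036]
tcp_rot: [0.912, 2.552, -0.208]
wrist_force: [-3.0, 1.5, 5.2]
width: 0.643
```

```bash
python3 -c "
from h import *
err(*pick('so'))
T=pick('so')[1]
plan([((pick('so',up=.03)[0]-[.04,0,0],T),4),((np.array([.47,-.42,.046+.12]),T),5)])"
```

```text
err mm [-0.1  0.1 -0.1] rot [ 0. -0. -0.]
t 32.4 q [-0.73  0.3   2.05  0.06  0.34 -1.67] w 0.643 F [-3.   1.5  5.2]
{"slide": [[0.4, -0.6, -1.0], [0.7, -1.3, -2.0], [1.1, -1.9, -3.0], [1.5, -2.5, -4.1], [1.4, -2.6, -6.0], [1.2, -2.6, -7.9], [1.1, -2.6, -9.9], [1.0, -2.7, -11.8], [0.9, -2.7, -13.8]], "delta_rot": [[0.0, -0.0, -0.0], [0.0, -0.0, -0.0], [0.0, -0.0, -0.0], [0.0, -0.0, -0.0], [0.0, -0.0, -0.0], [0.0, -0.0, -0.0], [0.0, -0.0, -0.0], [0.0, -0.0, -0.0], [0.0, -0.0, -0.0]]}
```

Call:
{"method": "play_rows", "body": {
  "slide": [
    [-0.5, 0, -1.0],
    [-0.5, -0.3, -2.0],
    [0.5, -1.3, -3.0],
    [1.0, -1.9, -4.0],
    [1.4, -2.5, -5.0],
    [1.4, -2.6, -6.5],
    [1.2, -2.6, -8.0],
    [1.1, -2.6, -9.9],
    [1.0, -2.7, -11.8],
    [0.9, -2.7, -13.8],
    [0.9, -2.7, -13.8]
  ],
  "delta_rot": [
    [0, 0, 0],
    [0, 0, 0],
    [0, 0, 0],
    [0, 0, 0],
    [0, 0, 0],
    [0, 0, 0],
    [0, 0, 0],
    [0, 0, 0],
    [0, 0, 0],
    [0, 0, 0],
    [0, 0, 0]
  ]
}}

```text
time: 33.32
tool_pos: [0.4743, -0.4244, 0.1615]
tcp_rot: [0.911, 2.546, -0.212]
wrist_force: [-0.2, 0.1, -1.0]
width: 0.644
```

```bash
python3 -c "
from h import *
plan([(place(-.14,.105,'so',up=.09),22)])"
```

```text
t 33.3167 q [-0.79  0.01  2.11  0.09  0.57 -1.74] w 0.644 F [-0.2  0.1 -1. ]
{"slide": [[1.4, 2.1, -0.6], [2.7, 4.3, -1.2], [4.1, 6.4, -1.8], [5.4, 8.6, -2.4], [6.8, 10.7, -3.0], [8.2, 12.8, -3.6], [9.5, 15.0, -4.2], [10.9, 17.1, -4.8], [12.2, 19.3, -5.3], [13.6, 21.4, -5.9], [15.0, 23.6, -6.5], [16.3, 25.7, -7.1]], "delta_rot": [[-0.01, 0.0, -0.02], [-0.02, 0.001, -0.041], [-0.03, 0.001, -0.061], [-0.04, 0.001, -0.081], [-0.049, 0.001, -0.101], [-0.059, 0.002, -0.122], [-0.069, 0.002, -0.142], [-0.079, 0.002, -0.162], [-0.089, 0.003, -0.182], [-0.099, 0.003, -0.203], [-0.109, 0.003, -0.223], [-0.119, 0.004, -0.243]]}
{"slide": [[17.7, 27.8, -7.7], [19.1, 30.0, -8.3], [20.4, 32.1, -8.9], [21.8, 34.3, -9.5], [23.1, 36.4, -10.1], [24.5, 38.5, -10.7], [25.9, 40.7, -11.3], [27.2, 42.8, -11.9], [28.6, 45.0, -12.5], [29.9, 47.1, -13.1]], "delta_rot": [[-0.129, 0.004, -0.263], [-0.138, 0.004, -0.284], [-0.148, 0.004, -0.304], [-0.158, 0.005, -0.324], [-0.168, 0.005, -0.344], [-0.178, 0.005, -0.365], [-0.188, 0.006, -0.385], [-0.198, 0.006, -0.405], [-0.208, 0.006, -0.425], [-0.218, 0.006, -0.446]]}
```

Call:
{"method": "play_rows", "body": {
  "slide": [
    [1.4, 2.1, -0.6],
    [2.7, 4.3, -1.2],
    [4.1, 6.4, -1.8],
    [5.4, 8.6, -2.4],
    [6.8, 10.7, -3.0],
    [8.2, 12.8, -3.6],
    [9.5, 15.0, -4.2],
    [10.9, 17.1, -4.8],
    [12.2, 19.3, -5.3],
    [13.6, 21.4, -5.9],
    [15.0, 23.6, -6.5],
    [16.3, 25.7, -7.1]
  ],
  "delta_rot": [
    [-0.01, 0, -0.02],
    [-0.02, 0.001, -0.041],
    [-0.03, 0.001, -0.061],
    [-0.04, 0.001, -0.081],
    [-0.049, 0.001, -0.101],
    [-0.059, 0.002, -0.122],
    [-0.069, 0.002, -0.142],
    [-0.079, 0.002, -0.162],
    [-0.089, 0.003, -0.182],
    [-0.099, 0.003, -0.203],
    [-0.109, 0.003, -0.223],
    [-0.119, 0.004, -0.243]
  ]
}}

```text
time: 34.32
tool_pos: [0.4991, -0.1118, 0.1522]
tcp_rot: [0.557, 2.639, -0.128]
wrist_force: [-0.0, -0.2, -2.4]
width: 0.642
```

```bash
python3 -c "
from h import *
plan([(place(-.12,.105,'so',up=.08),11)])"
```

```text
t 34.3167 q [-0.21 -0.23  2.34 -0.16  0.59 -1.25] w 0.642 F [-0.  -0.2 -2.4]
{"slide": [[0.6, 2.3, -0.1], [1.2, 4.5, -0.3], [1.8, 6.8, -0.4], [2.4, 9.1, -0.5], [3.0, 11.4, -0.7], [3.6, 13.6, -0.8], [4.2, 15.9, -0.9], [4.8, 18.2, -1.0], [5.3, 20.4, -1.2], [5.9, 22.7, -1.3], [6.5, 25.0, -1.4]], "delta_rot": [[-0.009, 0.0, -0.018], [-0.018, 0.0, -0.037], [-0.027, 0.0, -0.055], [-0.036, 0.001, -0.074], [-0.045, 0.001, -0.092], [-0.053, 0.001, -0.11], [-0.062, 0.001, -0.129], [-0.071, 0.001, -0.147], [-0.08, 0.001, -0.165], [-0.089, 0.001, -0.184], [-0.098, 0.001, -0.202]]}
```

Call:
{"method": "play_rows", "body": {
  "slide": [
    [0.6, 2.3, -0.1],
    [1.2, 4.5, -0.3],
    [1.8, 6.8, -0.4],
    [2.4, 9.1, -0.5],
    [3.0, 11.4, -0.7],
    [3.6, 13.6, -0.8],
    [4.2, 15.9, -0.9],
    [4.8, 18.2, -1.0],
    [5.3, 20.4, -1.2],
    [5.9, 22.7, -1.3],
    [6.5, 25.0, -1.4],
    [6.5, 25.0, -1.4]
  ],
  "delta_rot": [
    [-0.009, 0, -0.018],
    [-0.018, 0, -0.037],
    [-0.027, 0, -0.055],
    [-0.036, 0.001, -0.074],
    [-0.045, 0.001, -0.092],
    [-0.053, 0.001, -0.11],
    [-0.062, 0.001, -0.129],
    [-0.071, 0.001, -0.147],
    [-0.08, 0.001, -0.165],
    [-0.089, 0.001, -0.184],
    [-0.098, 0.001, -0.202],
    [-0.098, 0.001, -0.202]
  ]
}}

```text
time: 35.32
tool_pos: [0.5415, 0.1461, 0.1361]
tcp_rot: [0.253, 2.68, -0.055]
wrist_force: [0.6, -0.7, -1.8]
width: 0.641
```

```bash
python3 -c "
from h import *
err(*place(-.12,.105,'so',up=.08))
plan([(place(-.053,.105,'so',up=.05),5),(place(-.053,.105,'so',up=.015),4)])"
```

```text
err mm [ 1.1  3.2 -0.5] rot [0.003 0.001 0.002]
t 35.3167 q [ 0.35 -0.07  2.24 -0.4   0.61 -0.74] w 0.641 F [ 0.6 -0.7 -1.8]
{"slide": [[-0.9, -0.1, 1.1], [-1.9, -0.1, 2.2], [-2.8, -0.2, 3.3], [-3.8, -0.3, 4.4], [-4.7, -0.4, 5.6], [-4.3, -0.4, 6.3], [-3.9, -0.4, 7.1], [-3.6, -0.4, 7.9], [-3.2, -0.4, 8.7]], "delta_rot": [[0.001, 0.0, 0.0], [0.001, 0.0, 0.001], [0.002, 0.0, 0.001], [0.003, 0.001, 0.002], [0.003, 0.001, 0.002], [0.003, 0.001, 0.002], [0.003, 0.001, 0.002], [0.003, 0.001, 0.002], [0.003, 0.001, 0.002]]}
```

Call:
{"method": "play_rows", "body": {
  "slide": [
    [-0.9, -0.1, 1.1],
    [-1.9, -0.1, 2.2],
    [-2.8, -0.2, 3.3],
    [-3.8, -0.3, 4.4],
    [-4.7, -0.4, 5.6],
    [-4.7, -0.4, 5.6],
    [-4.3, -0.4, 6.3],
    [-3.9, -0.4, 7.1],
    [-3.6, -0.4, 7.9],
    [-3.2, -0.4, 8.7],
    [-3.2, -0.4, 8.7],
    [-3.2, -0.4, 8.7]
  ],
  "delta_rot": [
    [0.001, 0, 0],
    [0.001, 0, 0.001],
    [0.002, 0, 0.001],
    [0.003, 0.001, 0.002],
    [0.003, 0.001, 0.002],
    [0.003, 0.001, 0.002],
    [0.003, 0.001, 0.002],
    [0.003, 0.001, 0.002],
    [0.003, 0.001, 0.002],
    [0.003, 0.001, 0.002],
    [0.003, 0.001, 0.002],
    [0.003, 0.001, 0.002]
  ]
}}

```text
time: 36.32
tool_pos: [0.605, 0.1298, 0.0702]
tcp_rot: [0.256, 2.683, -0.06]
wrist_force: [0.4, 0.7, -0.9]
width: 0.64
```

```bash
python3 -c "
from h import *
err(*place(-.053,.105,'so'))
for n in('top','side'):
  p=read_camera(n)
  print(n,lidcirc(p,rk(.024,.105,0),.17))
  cv2.imwrite('pics/'+n+'11.png',p['image'][:,:,::-1])
a=cv2.imread('pics/side11.png')[100:300,200:400];b=cv2.imread('pics/top11.png')[80:280,210:410]
cv2.imwrite('pics/c11.png',cv2.resize(np.hstack([a,b]),None,fx=2,fy=2,interpolation=2))
plan([(place(-.053,.105,'so'),5)])"
```

```text
err mm [-1.2 -0.5 13.7] rot [-0.001 -0.002  0.001]
top (273, array([0.681 , 0.1151]), 0.0263, 'mean', array([0.6797, 0.1149, 0.1702]), 'rack', np.float64(0.0281), np.float64(0.1044))
side (212, array([0.6825, 0.1148]), 0.0284, 'mean', array([0.6798, 0.1166, 0.1691]), 'rack', np.float64(0.0296), np.float64(0.1043))
t 36.4167 q [ 0.28  0.13  2.17 -0.45  0.47 -0.74] w 0.646 F [ 0.4 -0.2 -1.5]
{"slide": [[0.1, 0.0, 0.3], [0.3, 0.0, 0.5], [0.4, 0.0, 0.8], [0.5, 0.0, 1.1], [0.7, 0.0, 1.4]], "delta_rot": [[0.0, 0.0, 0.0], [0.0, 0.0, 0.0], [0.0, 0.0, 0.0], [0.0, 0.0, 0.0], [0.001, 0.0, 0.001]]}
```

View pics/c11.png

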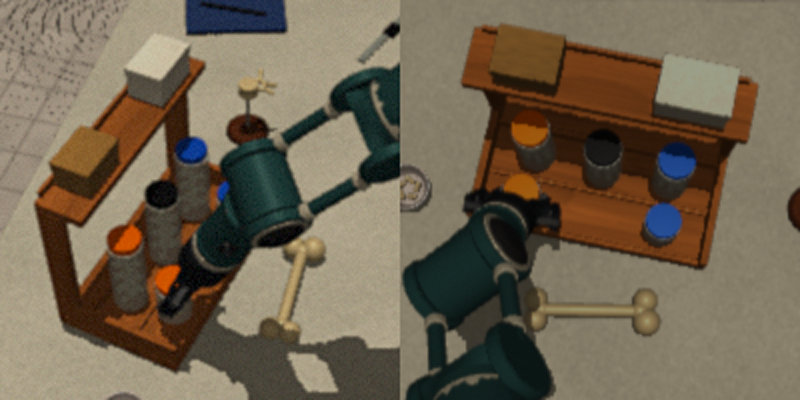

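Call:
{"method": "play_rows", "body": {
  "slide": [
    [0.1, 0, 0.3],
    [0.3, 0, 0.6],
    [0.4, 0, 0.8],
    [0.5, 0, 1.1],
    [0.6, 0, 1.3],
    [0.7, 0, 1.4],
    [0.7, 0, 1.5],
    [0.7, 0, 1.5]
  ],
  "delta_rot": [
    [0, 0, 0],
    [0, 0, 0],
    [0, 0, 0],
    [0, 0, 0],
    [0, 0, 0],
    [0, 0, 0],
    [0, 0, 0],
    [0, 0, 0]
  ]
}}

```text
time: 37.08
tool_pos: [0.6071, 0.1301, 0.056]
tcp_rot: [0.256, 2.68, -0.058]
wrist_force: [-0.7, -0.8, 2.2]
width: 0.641
```

Contact begins (weight carried by the board); release.

Call:
{"method": "play_rows", "body": {
  "slide": [
    [0, 0, 0.1],
    [0, 0, 0.1],
    [0, 0, 0.1]
  ],
  "delta_rot": [
    [0, 0, 0],
    [0, 0, 0],
    [0, 0, 0]
  ]
}}

```text
time: 37.33
tool_pos: [0.6081, 0.1302, 0.056]
tcp_rot: [0.256, 2.678, -0.058]
wrist_force: [-2.8, 0.5, 6.4]
width: 0.644
```

Call:
{"method": "play_rows", "body": {
  "slide": [
    [0, 0, 0],
    [0, 0, 0],
    [0, 0, 0],
    [0, 0, 0],
    [0, 0, 0],
    [0, 0, 0]
  ],
  "delta_rot": [
    [0, 0, 0],
    [0, 0, 0],
    [0, 0, 0],
    [0, 0, 0],
    [0, 0, 0],
    [0, 0, 0]
  ],
  "hand": 1
}}

```text
time: 37.83
tool_pos: [0.6081, 0.1302, 0.0558]
tcp_rot: [0.256, 2.679, -0.058]
wrist_force: [0.6, 0.6, -0.2]
width: 1.002
```

Call:
{"method": "play_rows", "body": {
  "slide": [
    [0, 0, -1],
    [0, 0, -2],
    [0, 0, -3.5],
    [0, 0, -5],
    [0, 0, -7],
    [0, 0, -9],
    [0, 0, -11],
    [0, 0, -13],
    [0, 0, -16],
    [0, 0, -19],
    [0, 0, -19]
  ],
  "delta_rot": [
    [0, 0, 0],
    [0, 0, 0],
    [0, 0, 0],
    [0, 0, 0],
    [0, 0, 0],
    [0, 0, 0],
    [0, 0, 0],
    [0, 0, 0],
    [0, 0, 0],
    [0, 0, 0],
    [0, 0, 0]
  ]
}}

```text
time: 38.75
tool_pos: [0.5281, 0.1475, 0.2349]
tcp_rot: [0.255, 2.669, -0.05]
wrist_force: [1.7, -0.3, -0.0]
width: 1.003
```

```bash
python3 -c "
from h import *
print(read_state()['q'].round(2),read_state()['wrist_force'])
for n in('top','side'):
  p=read_camera(n)
  for x,y,z in((.024,-.105,.17),(.024,0,.17),(.024,.105,.17),(-.052,-.105,.1),(-.052,.105,.1)): print(n,lidcirc(p,rk(x,y,0),z))
  for t in('vertebra_stand','tooth_dish','long_bone'):
    for d in landmark_of(t,p)[:1]: print(t,d['conf'],onplane(p,[d['at']],0)[0].round(3))
  cv2.imwrite('pics/'+n+'12.png',p['image'][:,:,::-1])
a=cv2.imread('pics/side12.png')[100:330,200:400];b=cv2.imread('pics/top12.png')[60:290,210:410]
cv2.imwrite('pics/c12.png',cv2.resize(np.hstack([a,b]),None,fx=2,fy=2,interpolation=2))"
```

```text
[ 0.37 -0.21  2.17 -0.32  0.81 -0.83] [ 1.69488864 -0.26836639 -0.01080058]
top (275, array([ 0.638 , -0.0891]), 0.0266, 'mean', array([ 0.6376, -0.0891,  0.1706]), 'rack', np.float64(0.0246), np.float64(-0.1043))
top (279, array([0.6555, 0.0129]), 0.0264, 'mean', array([0.6547, 0.0131, 0.1704]), 'rack', np.float64(0.0225), np.float64(-0.0009))
top (272, array([0.6809, 0.1154]), 0.0264, 'mean', array([0.6797, 0.1151, 0.1701]), 'rack', np.float64(0.028), np.float64(0.1046))
top (251, array([ 0.5655, -0.0757]), 0.0261, 'mean', array([ 0.5649, -0.0754,  0.1003]), 'rack', np.float64(-0.0491), np.float64(-0.1049))
top (251, array([0.6036, 0.13  ]), 0.0264, 'mean', array([0.604 , 0.1305, 0.1004]), 'rack', np.float64(-0.0507), np.float64(0.1042))
vertebra_stand 0.66 [ 0.613 -0.324  0.   ]
tooth_dish 0.97 [0.617 0.325 0.   ]
long_bone 0.95 [0.44 0.03 0.  ]
side (166, array([ 0.6379, -0.0896]), 0.0265, 'mean', array([ 0.637 , -0.0877,  0.169 ]), 'rack', np.float64(0.0246), np.float64(-0.1048))
side (185, array([0.656 , 0.0136]), 0.027, 'mean', array([0.6545, 0.0155, 0.1695]), 'rack', np.float64(0.0228), np.float64(-0.0))
side (219, array([0.6813, 0.1149]), 0.0278, 'mean', array([0.6797, 0.1175, 0.1692]), 'rack', np.float64(0.0285), np.float64(0.1042))
side (93, array([ 0.5679, -0.076 ]), 0.0272, 'mean', array([ 0.5742, -0.0755,  0.0995]), 'rack', np.float64(-0.0466), np.float64(-0.1048))
side (208, array([0.6061, 0.1317]), 0.0283, 'mean', array([0.6038, 0.1327, 0.0991]), 'rack', np.float64(-0.0486), np.float64(0.1064))
vertebra_stand 0.96 [ 0.604 -0.304  0.   ]
tooth_dish 0.86 [0.636 0.318 0.   ]
long_bone 0.6 [0.439 0.039 0.   ]
```

View pics/c12.png

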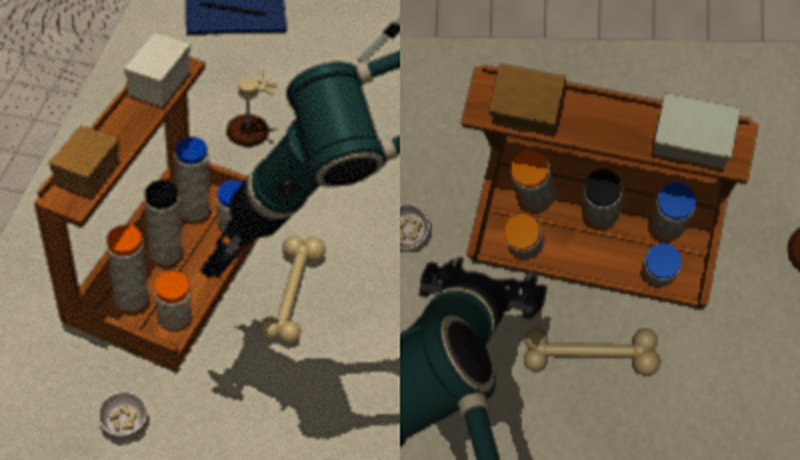

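Call:
{"method": "play_rows", "body": {
  "slide": [
    [0, 0, 0],
    [0, 0, 0],
    [0, 0, 0],
    [0, 0, 0]
  ],
  "delta_rot": [
    [0, 0, 0],
    [0, 0, 0],
    [0, 0, 0],
    [0, 0, 0]
  ]
}}

```text
time: 39.48
tool_pos: [0.5259, 0.1452, 0.2246]
tcp_rot: [0.256, 2.682, -0.06]
wrist_force: [0.2, -0.2, -0.4]
width: 1.0
```

```bash
python3 -c "
from workcell import *
print(finish_job())"
```

```text
the job is handed in; nothing more can be done
None
```

All four jars are on the rack, and I handed the job in at about 39.5 s of the 72 s allowed. No verdict is reported.

I placed both tall jars first: blue at the right space of the back row, orange at the left, either side of the black-lidded jar. Then each small jar went in front of the tall jar of its colour. I gripped every jar with the tool tilted about 26° so it cleared the upper board.

My last camera checks gave these lid centres in the rack's frame, averaged over the two cameras:

| Jar | x (mm) | y (mm) | Row centre x (mm) |
|---|---|---|---|
| tall_blue | about 25 | -104 | 24 |
| tall_orange | about 28 | +104 | 24 |
| small_blue | about -49 | -105 | -52 |
| small_orange | about -50 | +105 | -52 |

- **Fit:** all four are inside the 12 mm limit. Lid tops measured about 170 mm and 100 mm, so the jars stand flat on the board and look upright. Each small jar is under 80 mm from its tall jar.
- **Release:** the gripper is open and well clear of everything, with the wrist force near zero.
- **Bystanders:** the black-lidded jar stayed within about 2 mm through the run. I saw nothing touch the vertebra, dish or long bone in the pictures. The network's position estimates for those three changed by up to about 15 mm between the first and last pictures. The two cameras already differed by about as much at the start, so I put that down to measurement noise, but I did not check it further.
- **Measurements that disagreed:**
  - My first colour-based check put tall_blue and tall_orange several millimetres too far forward, because the board's shadow hid part of the lids. The depth-based check corrected that.
  - The partly hidden small_blue read 2 to 3 mm differently between the two cameras.

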